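Set a capped tube against the turret stop of a measuring bench

TASK

Turn the stop turret by its black handle until the yellow sprung stop squarely faces the V-groove. Then take the yellow-capped glass tube from its cradle, lay it gently in the open part of the groove (no dropping), and slide it in under the clear guard until its end meets the yellow stop and the stop is felt to give by a couple of millimetres, without ramming it to the end of its travel. Leave the tube lying there against the stop, and leave the blue-capped tube and the other things on the table where they are.

Things in the scene. Friction and masses are not known exactly. Their poses are not given: they have to be found in the camera images.
- bench: Measuring bench, fixed: grey plate 340 x 110 x 12 mm with an aluminium V-groove, a clear guard and a stop turret. Origin on the table under the groove; x runs along the groove towards the turret, z up. The groove (120 degree V) runs from x = -150 to +55 mm at y = 0; a tube lying in it has its axis at z = 50 mm. Groove lips (y = +-11 mm) and all beside them, save guard and turret, stay below z = 40 mm.
- load_point (a point): Middle of the open part of the groove, where the tube is to be laid (the tube's middle comes here, axes as the bench): x = -103 mm, y = 0, z = 50 mm in the bench's frame. The groove is open to the sky only from x = -150 to -45 mm.
- guard_edge (a point): Middle of the underside of the near edge of the clear, blue-edged guard: a fixed flat plate 6 mm thick, underside at z = 100 mm, from x = -45 to +72 mm, y = +-44 mm (bench frame), on 8 mm posts at its corners. A tube at the yellow stop has its rear end 22 mm in beyond this edge, so only fingers leaning about 35 to 45 degrees from vertical, tips forward, can reach in to push it home.
- tube: Glass tube with yellow end caps, loose, 95 to 160 g: a plain cylinder 28 mm in diameter, 90 mm long, ends alike and flat. Origin at its middle on its axis; x along the tube (either way round). It starts level in one of two low grey cradles, axis 35 mm above the table; the cradle (64 x 50 mm, 25 mm tall) is under the tube's middle, and its lips are 10 mm below the tube's axis.
- blue_tube: The same kind of tube with blue end caps, in the other cradle; a bystander. Origin and axes as for the yellow one.
- turret (a joint): Angle of the stop turret on its vertical axis, rad: 0 when the yellow stop faces the groove squarely, positive counter-clockwise seen from above; starts between 0.5 and 1.35. Stays where left (friction about 0.1 N m). Four radial stops (yellow, red, blue, white) 90 degrees apart; the yellow one is the longest.
- turret_knob (a point): Middle of the turret's black handle, on the turning axis, 130 mm above the table and 117 mm along x from the bench's origin: an upright bar 52 mm long, 16 mm thick, 40 mm tall (20 mm below to 20 mm above this point). The point's x axis is along the bar (parallel to the groove at turret angle 0; a yellow mark on the end over the yellow stop). The rest of the bench stays below 107 mm.
- pad (a joint): How far the yellow stop pad is pressed in, m: 0 free; springs back, about 2.5 N per mm, travel 7 mm, well damped. A good touch is 1.5 to 4 mm (4 to 10 N).
- pad_face (a point): Centre of the front face of the yellow stop pad (an upright disc of 24 mm diameter), 50 mm from the turret's axis and 50 mm above the table; moves with turret and pad. A tube that touches it squarely has its middle 45 mm away.
- jar: Small jar with a black cap, 48 mm wide, 75 mm tall, loose; a bystander. Origin under its middle.
- beaker: Glass beaker, 66 mm wide, 85 mm tall, loose; a bystander. Origin under its middle.
- clamp: Yellow double burette clamp lying on the table, about 180 x 80 x 26 mm, loose; a bystander. Origin under its middle.
- brush: Wooden brush, 200 mm long, lying on the table; a bystander.
Things that resemble listed ones, but are neither listed nor needed, are in the scene too. Leave any red look-alike of the tube alone.

How it is judged:
On the way, in this order (a step that is already met when the one before it is completed fails the run):
1. the turret is turned so that the yellow stop faces the groove (within 0.08 rad) (value of joint turret between -0.08 and 0.08 rad), for 0.2 s.
2. the tube, lying in the groove, is pressed on the yellow stop so that the pad gives by more than 1 mm (all of step 1 and value of joint pad above 0.001 m and distance between tube and pad_face below 0.0472 m and angle between the x axis of tube and the x axis of bench, either way round below 0.06 rad and y of tube in the frame of bench between -0.004 and 0.004 m and z of tube in the frame of bench between 0.046 and 0.053 m), for 0.15 s.
At the end, for the whole second after the job is handed in: The turret is within 0.08 rad of facing the groove; the yellow-capped tube lies at rest in the groove (axis within 0.06 rad and 4 mm of the groove's), its end touching the yellow stop's face to within about 2 mm (all of step 1 and distance between tube and pad_face below 0.0472 m and angle between the x axis of tube and the x axis of bench, either way round below 0.06 rad and y of tube in the frame of bench between -0.004 and 0.004 m and z of tube in the frame of bench between 0.046 and 0.053 m and linear speed of tube below 0.01 m/s).
It fails at once if the yellow stop is rammed: pressed in by more than 4.5 mm of its 7 mm (value of joint pad above 0.0045 m).
It fails at once if the tube is dropped or thrown: it moves faster than 0.6 m/s without the fingers on it (linear speed of tube above 0.6 m/s and contact force between the fingers and tube below 0.1 N).
It fails at once if the blue-capped tube is moved more than 20 mm (distance of blue_tube from where it was at the start of the episode above 0.02 m).
It fails at once if the jar, beaker, clamp or brush is moved more than 30 mm (distance of any of jar, beaker, clamp, brush from where it was at the start of the episode above 0.03 m).
It also fails if it takes over 72 s, if anything falls off the work surface, if the arm or the gripper's body presses on something with over 40 N, if the wrist force passes 120 N, or if a joint passes its speed limit or range.

ROBOT

A 7-joint arm with a two-finger parallel gripper is mounted at the origin on the work surface. World frame = base frame: x ahead of the robot, y to its left, z up, the work surface at z = 0. Lengths are in m, angles in rad, forces in N, time in s.
With the tool pointing down it reaches from about 0.425 to 0.875 m from the base axis. Payload 4.7 kg.
Tool frame: the origin (TCP) lies midway between the tips of the shut fingers; the grasp point (between the pads) lies 19 mm behind it; y points along the fingers, z is the direction in which the jaws open and shut, and the axes are right-handed (so a half turn about y gives the same grasp; the last joint's range is limited). The gripper opens to 87 mm and grips with 3 to 60 N. Pads are 19 mm wide; open, the fingers measure 117 mm over their backs; the gripper's body (75 mm by 190 mm) begins 51 mm behind the grasp point.
Start: joints at [1.285, 0.321, -0.07, 1.45, 0.023, 1.371, -0.057], TCP at [0.192, -0.621, 0.223] pointing down, gripper open.
Joint ranges: [-2.86, 2.86], [-0.3, 2.09], [-1.38, 1.24], [0.06, 2.45], [-1.56, 4.7], [0.09, 2.05], [-2.69, 2.69]. Speed limits (rad/s): [2.57, 2.57, 3.14, 3.14, 3.14, 3.14, 3.14].

INTERFACE

Orientations are given as a rotation vector (axis times angle).
In Python, from bench import ctrl gives the robot as it stands.
- The arm moves only by the tool play_rows, never from a script. Its arguments are lists of equal length, an entry for each row: "translation": the shift along the tool's x, y, z in mm, a list of three; "turn": the turn, a rotation vector about the tool's x, y, z in rad, a list of three; "fingers": the opening, from -1 (shut) to 1 (fully open), so that 0 is half open. In form: {"translation": [[dx, dy, dz], ...], "turn": [[wx, wy, wz], ...], "fingers": [fingers, ...]}. A call has exactly 10 rows; each row shifts and turns the commanded pose from where the row before left it, along the tool's axes as they then stand; what a row does not reach is not made up. A row lasts 1/12 s, in which the tool goes at most 41.7 mm and 7.16 degrees, less where a joint would pass 70% of its speed; a pose out of reach is approached as far as the arm can. A call with a gripper value outside its range is refused whole. The fingers move at their own pace and stop on an object; "grip_force" is the grip in N (left out, the last holds). Time passes only in rows, so rows that do not move let the fingers close, or fill a call up. It gives the time, the measured TCP pose, the force and the opening at its end, in the units of the state.
- ctrl.get_state(): the state, without advancing time (a new reading comes with each control period).
- ctrl.get_image(name): name is "scene" or "top" or "wrist"; returns the picture (400x640x3 uint8, blue, green, red); there is no depth.
- ctrl.camera_info(name): a dict with "camera_matrix" (3x3 intrinsics, pixels), "k1" (the pictures are not rectified: a ray, as slopes to the right and down, at radius r is drawn at 1 + k1 r^2 times it, then the intrinsics apply), "R" (3x3) and "t" (3): a world point X has camera coordinates R X + t. Camera axes: x right, y down, z forward; pixel columns grow to the right and rows downward; lengths in m; the calibration is good to about 2 mm. A picture is of the moment at which its call begins: read the wrist's pose just before it. camera_info takes no time and is no camera call; for the wrist camera it gives the pose at the moment of the call.
- ctrl.close_job(): hands the job in, once; it reports no verdict.
The state is a dict: "time": time; "joint_positions": joint angles; "qd": joint speeds; "joint_torque": joint torques, N m; "position": TCP position; "tool_rot": TCP orientation; "ft_force": force on the tool from outside, world axes, zero at the start; "torque": the same for the moment, N m; "grip_width": opening from 0.0 (shut) to 1.0 (fully open).
Only numpy, scipy, OpenCV 4.12 (cv2) and the standard library are available. Lean on these libraries where they do the work, as an engineer would, in place of code of your own. Each camera call takes 0.05 s, during which the arm holds its last target.

## Working session

There is one attempt and no reset: what is moved stays moved. The work goes in short steps, Python scripts to look and compute and a tool call to move; the robot and the scene stay as the last step left them, time stands still between calls to the robot, and variables do not carry over. Pictures are saved under pics/ and viewed, and the job is handed in when it is done.

Besides the shell and the picture viewer there is one more tool, called after "Request:" as name(argument=value, ...), one argument or row to a line, values as JSON. play_rows: Moves the arm, as the interface text tells. Its arguments: {"type":"object","properties":{"translation":{"type":"array"},"turn":{"type":"array"},"fingers":{"type":"array"},"grip_force":{"type":"number"}},"required":["translation","turn","fingers"]}

```bash
ls; mkdir -p pics; python3 - <<'E'
from bench import ctrl
import cv2, numpy as np
s=ctrl.get_state(); print(s)
for n in ["scene","top","wrist"]:
    im=ctrl.get_image(n); cv2.imwrite(f"pics/{n}0.png",im)
    print(n,ctrl.camera_info(n))
E
```

```text
pics
{'time': 0.0, 'joint_positions': array([ 1.28508105,  0.32186894, -0.07006724,  1.45169879,  0.02262946,
        1.37077044, -0.05685859]), 'qd': array([ 0.0004354 , -0.00201787,  0.0015643 ,  0.00244581,  0.00029633,
       -0.00216977, -0.00115213]), 'joint_torque': array([ 7.62102663e-04, -4.91290712e+01, -4.03326424e-01, -3.12525952e+01,
       -6.39219303e-02,  4.37965686e-02,  1.68632951e-04]), 'position': array([ 0.19174072, -0.62049341,  0.2214196 ]), 'tool_rot': array([-0.31168552,  2.0622343 , -2.05824877]), 'ft_force': array([-0.47389422, -0.43853302,  0.3164585 ]), 'torque': array([ 0.03631379, -0.01211137, -0.00888092]), 'grip_width': 0.9977091218796567}
scene {'camera_matrix': array([[453.49691334,   0.        , 307.73440974],
       [  0.        , 453.49691334, 201.04878399],
       [  0.        ,   0.        ,   1.        ]]), 'k1': 0.021383376625368558, 'R': array([[-0.87076095,  0.49113857, -0.02362793],
       [ 0.30195882,  0.49619518, -0.81400934],
       [-0.38806732, -0.71594221, -0.58037101]]), 't': array([ 0.49894156, -0.09255794,  1.48916552])}
top {'camera_matrix': array([[410.32827308,   0.        , 318.99316297],
       [  0.        , 410.32827308, 191.1238546 ],
       [  0.        ,   0.        ,   1.        ]]), 'k1': -0.0640181745620795, 'R': array([[ 0.00344242, -0.99990633, -0.0132471 ],
       [-0.99420778, -0.00199919, -0.10745647],
       [ 0.10741993,  0.01354028, -0.99412153]]), 't': array([0.05442938, 0.60462973, 1.11970117])}
wrist {'camera_matrix': array([[284.4976764 ,   0.        , 318.01736796],
       [  0.        , 284.4976764 , 200.06272687],
       [  0.        ,   0.        ,   1.        ]]), 'k1': -0.04608382675799087, 'R': array([[ 0.29542324, -0.95536517, -0.00158124],
       [-0.92143349, -0.28536712,  0.26367771],
       [-0.25235973, -0.07643952, -0.96460954]]), 't': array([-0.64900157, -0.03212939,  0.38940341])}
```

View pics/scene0.png

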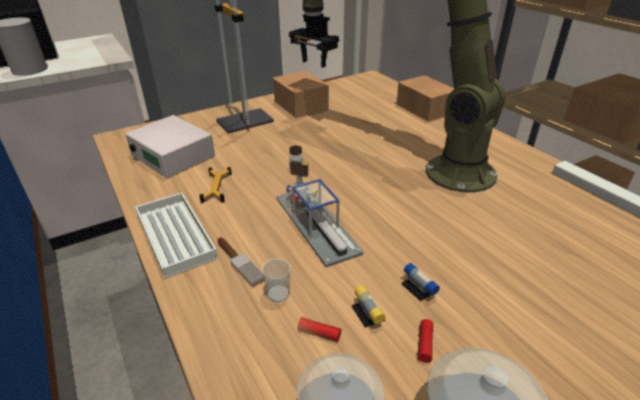

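View pics/top0.png

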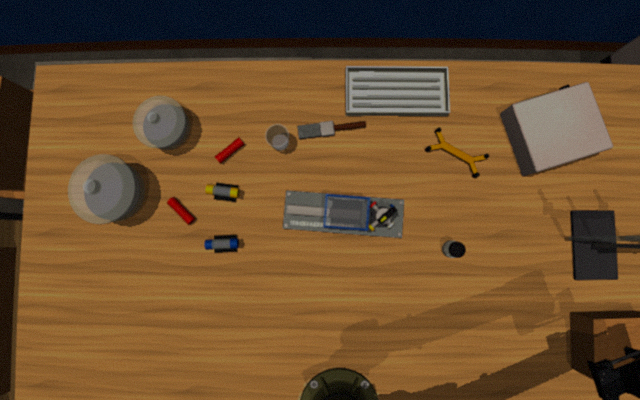

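View pics/wrist0.png

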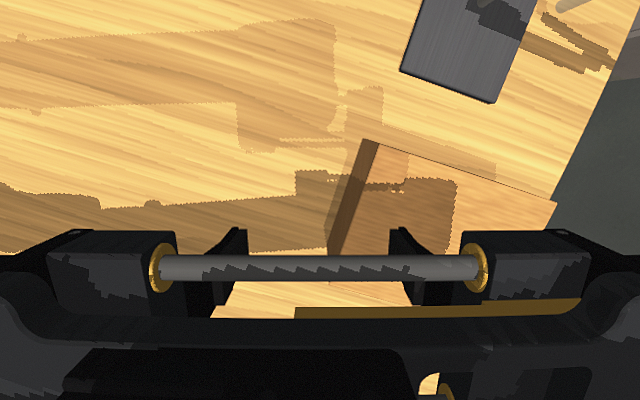

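The candidates for the tube in the top view are the yellow-capped one at (222,191), the blue-capped one at (222,243), red look-alikes at (230,150) and (181,210), and the yellow clamp at (458,152). I choose (222,191) and will check it in a close crop. The bench is at (344,214), with its turret at the right at (385,214).

```bash
cat > h.py <<'E'
import numpy as np, cv2
from scipy.spatial.transform import Rotation as Ro
def ray(info,px):
    K=info["camera_matrix"];k=info["k1"]
    d=np.array([(px[0]-K[0,2])/K[0,0],(px[1]-K[1,2])/K[1,1]]);u=d.copy()
    for _ in range(20): u=d/(1+k*(u@u))
    R=info["R"];c=-R.T@info["t"]; v=R.T@np.array([u[0],u[1],1]); return c,v/np.linalg.norm(v)
def onz(info,px,z):
    c,v=ray(info,px); return c+v*(z-c[2])/v[2]
def proj(info,X):
    p=info["R"]@np.asarray(X)+info["t"];u=p[:2]/p[2];u=u*(1+info["k1"]*(u@u));K=info["camera_matrix"]
    return np.array([K[0,0]*u[0]+K[0,2],K[1,1]*u[1]+K[1,2]])
def tri(i1,p1,i2,p2):
    c1,v1=ray(i1,p1);c2,v2=ray(i2,p2)
    A=np.stack([v1,-v2],1);s=np.linalg.lstsq(A,c2-c1,rcond=None)[0]
    a=c1+s[0]*v1;b=c2+s[1]*v2;return (a+b)/2,np.linalg.norm(a-b)
E
python3 - <<'E'
import cv2,numpy as np
im=cv2.imread("pics/top0.png")
cv2.imwrite("pics/topc.png",np.vstack([cv2.resize(im[180:248,276:412],None,fx=5.8,fy=4.4*1.318,interpolation=cv2.INTER_CUBIC)]))
cv2.imwrite("pics/topt.png",cv2.resize(im[130:260,160:300],None,fx=4,fy=4,interpolation=cv2.INTER_CUBIC))
im=cv2.imread("pics/scene0.png")
cv2.imwrite("pics/scc.png",cv2.resize(im[165:275,265:375],None,fx=5,fy=5,interpolation=cv2.INTER_CUBIC))
E
```

```text
(no output)
```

View pics/topc.png

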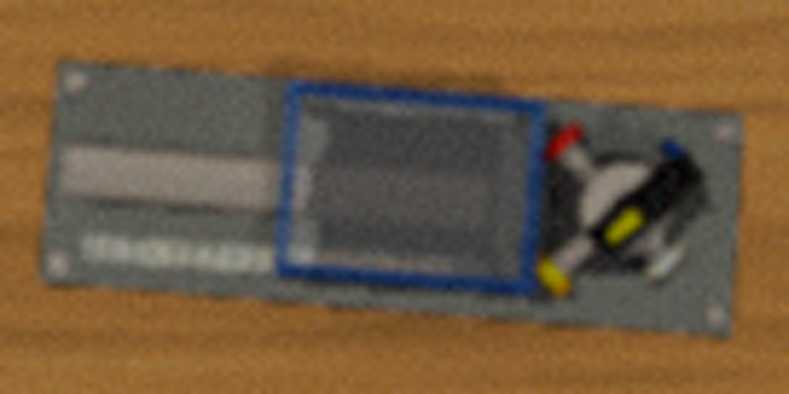

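View pics/topt.png

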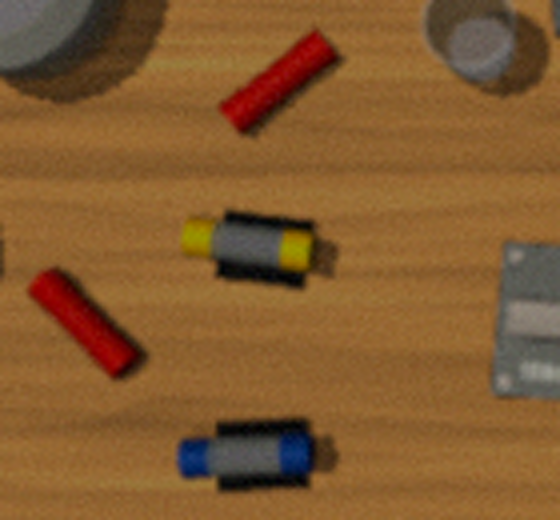

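View pics/scc.png

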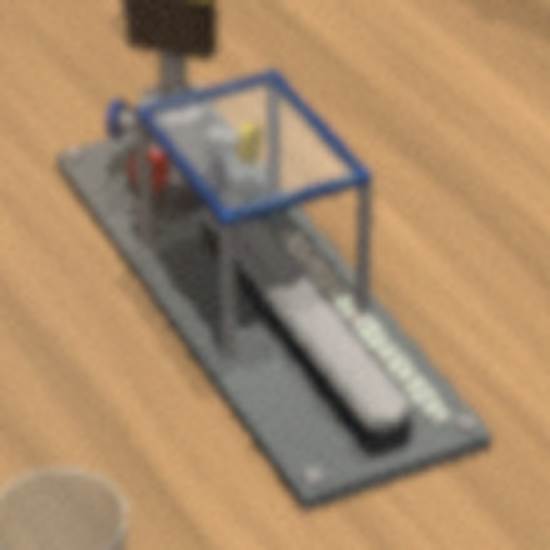

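The crop at (222,191) shows yellow caps on a grey glass body in a dark cradle, so the choice stands. The turret's yellow stop is at top px (371.5,227.5), pointing down and to the left, so it needs a clockwise turn. Next I measure the poses.

```bash
python3 - <<'E'
from bench import ctrl
from h import *
T=ctrl.camera_info("top");S=ctrl.camera_info("scene")
print("cams",-T["R"].T@T["t"],-S["R"].T@S["t"])
f=lambda p:(np.array(p)/5.8+[276,180]-0.4)
# plate corners z=.012: bench (-170,55),(170,55),(170,-55),(-170,-55)
def fit(pxs,z,mod):
    W=np.array([onz(T,f(p),z)[:2] for p in pxs]);M=np.array(mod)/1000
    wc=W.mean(0);mc=M.mean(0);H=(M-mc).T@(W-wc);th=np.arctan2(H[0,1]-H[1,0],H[0,0]+H[1,1])
    R=np.array([[np.cos(th),-np.sin(th)],[np.sin(th),np.cos(th)]]);t=wc-R@mc
    print("th",th,"t",t,"res mm",np.round(1000*(W-(M@R.T+t)),1).tolist());return th,t
th,t=fit([(62,62),(742,113),(728,335),(42,283)],.012,[(-170,55),(170,55),(170,-55),(-170,-55)])
fit([(289,82),(549,102),(532,294),(277,277)],.106,[(-45,44),(72,44),(72,-44),(-45,-44)])
# bolts
im=cv2.imread("pics/top0.png");hsv=cv2.cvtColor(im,cv2.COLOR_BGR2HSV)
m=((hsv[...,0]>20)&(hsv[...,0]<36)&(hsv[...,1]>150)&(hsv[...,2]>70)).astype(np.uint8)
n,l,st,c=cv2.connectedComponentsWithStats(m)
for i in range(1,n):
    if st[i,4]>8: print("yel",st[i],c[i],onz(T,c[i],.035))
m=((hsv[...,0]>105)&(hsv[...,0]<130)&(hsv[...,1]>150)&(hsv[...,2]>60)).astype(np.uint8)
n,l,st,c=cv2.connectedComponentsWithStats(m)
for i in range(1,n):
    if st[i,4]>8: print("blu",st[i],c[i],onz(T,c[i],.035))
# tube yellow: ends
g=lambda p:(np.array(p)/4+[160,130]-0.4)
a=onz(T,g((181,238)),.035);b=onz(T,g((313,252)),.035);print("tube",a,b,(a+b)/2,np.linalg.norm(a-b),np.arctan2(*(b-a)[1::-1]))
a=onz(T,g((178,458)),.035);b=onz(T,g((311,452)),.035);print("btube",a,b,(a+b)/2,np.linalg.norm(a-b))
E
```

```text
cams [0.480662   0.04047199 1.17881146] [1.04030398 0.86703381 0.80071443]
th -1.6443750246364608 t [ 0.54228706 -0.0131715 ] res mm [[-0.7, -2.2], [-0.3, 1.7], [0.8, 2.3], [0.2, -1.8]]
th -1.6434344000840697 t [ 0.5426031  -0.00379749] res mm [[-0.0, 0.3], [-0.4, -0.7], [0.8, 1.3], [-0.4, -0.9]]
yel [205 185   9   9  67] [209.08955224 188.86567164] [0.61005687 0.3670103  0.035     ]
yel [230 187   8  11  75] [233.64       192.29333333] [0.6004571  0.29665694 0.035     ]
yel [381 216   6   6  21] [383.38095238 218.42857143] [ 0.52817515 -0.12344402  0.035     ]
yel [369 224   5   7  23] [370.91304348 227.30434783] [ 0.50348418 -0.0884974   0.035     ]
blu [326 195  23   2  27] [336.59259259 195.51851852] [0.59198112 0.00673382 0.035     ]
blu [350 196  19   4  23] [359.2173913  197.39130435] [ 0.5868476  -0.05654777  0.035     ]
blu [324 205  45  26 100] [353.87 224.24] [ 0.51188324 -0.04120196  0.035     ]
blu [230 239   7   9  61] [233. 243.] [0.45848438 0.29502143 0.035     ]
blu [205 240   7   9  50] [208.  244.1] [0.45489633 0.36539053 0.035     ]
tube [0.60936828 0.37914712 0.035     ] [0.59961376 0.2846738  0.035     ] [0.60449102 0.33191046 0.035     ] 0.09497557341493267 -1.6736833356936993
btube [0.45480454 0.37642771 0.035     ] [0.45967688 0.28283651 0.035     ] [0.45724071 0.32963211 0.035     ] 0.09371793371373356
```

```bash
cat >> h.py <<'E'
TH=-1.644;BT=np.array([0.5426,-0.0038,0.0])
RB=Ro.from_euler('z',TH).as_matrix()
b2w=lambda p: BT+RB@np.asarray(p)
w2b=lambda p: RB.T@(np.asarray(p)-BT)
def pl(s,target,Rt=None):
    "shift in tool axes (mm) and turn vec (tool axes) from s to target"
    R0=Ro.from_rotvec(s["tool_rot"]).as_matrix()
    d=R0.T@(np.asarray(target)-s["position"])*1000
    w=None if Rt is None else Ro.from_matrix(R0.T@Rt).as_rotvec()
    return d.round(1),None if w is None else w.round(3)
def down(zdir): # tool pointing down with jaw axis z along zdir
    y=np.array([0,0,-1.]);z=np.array(zdir,float);z[2]=0;z/=np.linalg.norm(z);x=np.cross(y,z);return np.stack([x,y,z],1)
E
python3 - <<'E'
from bench import ctrl
from h import *
T=ctrl.camera_info("top");s=ctrl.get_state()
print(Ro.from_rotvec(s["tool_rot"]).as_matrix().round(3))
k=b2w([.117,0,.13]);print("knob",k)
for p,z in (((383.38,218.43),.150),((370.91,227.3),.055)):
    q=w2b(onz(T,p,z))*1000;v=q-[117,0,0];print(q.round(1),"psi",np.arctan2(-v[1],-v[0]),np.hypot(*v[:2]))
for z in (.15,):
  pass
# knob bar outline ends in top crop px
f=lambda p:(np.array(p)/5.8+[276,180]-0.4)
for p in ((588,237),(607,252),(700,172),(680,152)):
    print(w2b(onz(T,f(p),.15))*1000)
g=proj(T,b2w([-.150,0,.036]));print("groove start px",g,(g-[276,180]+.4)*5.8)
for psi in (.55,.65,.75):
  bar=RB@Ro.from_euler('z',psi).as_matrix()
  for sg in (1,-1):
    Rt=down(sg*bar[:,1]);print(psi,sg,pl(s,k+[0,0,.1],Rt))
E
```

```text
[[-0.955 -0.     0.295]
 [-0.295  0.001 -0.955]
 [ 0.    -1.    -0.001]]
knob [ 0.53404282 -0.12048665  0.13      ]
[104.3 -11.6 150. ] psi 0.7401418005902789 17.213965122632384
[ 85.1 -33.4  55. ] psi 0.8079283661643359 46.161490343925
[ 88.61391706 -17.87888705 150.        ]
[ 97.19532423 -23.71317021 150.        ]
[135.24849431  13.77715671 150.        ]
[126.09612457  21.78851691 150.        ]
groove start px [286.79317499 209.065127  ] [ 64.92041495 170.89773661]
0.55 1 (array([-474.7,   -7.8, -376.7]), array([ 1.000e-03, -1.748e+00, -1.000e-03]))
0.55 -1 (array([-474.7,   -7.8, -376.7]), array([1.000e-03, 1.394e+00, 1.000e-03]))
0.65 1 (array([-474.7,   -7.8, -376.7]), array([ 1.000e-03, -1.848e+00, -1.000e-03]))
0.65 -1 (array([-474.7,   -7.8, -376.7]), array([1.000e-03, 1.294e+00, 1.000e-03]))
0.75 1 (array([-474.7,   -7.8, -376.7]), array([ 1.000e-03, -1.948e+00, -1.000e-03]))
0.75 -1 (array([-474.7,   -7.8, -376.7]), array([1.000e-03, 1.194e+00, 1.000e-03]))
```

```bash
cat >> h.py <<'E'
import json
def rows(s,target,Rt,N,dec=1):
    R=Ro.from_rotvec(s["tool_rot"]).as_matrix();p=np.array(s["position"])
    d=(np.asarray(target)-p)/N; w=(np.zeros(3) if Rt is None else Ro.from_matrix(R.T@Rt).as_rotvec()/N).round(3)
    tr=[]
    for i in range(N):
        t=(R.T@d*1000).round(dec);tr.append((t+0.).tolist());R=R@Ro.from_rotvec(w).as_matrix()
    for i in range(0,N,10): print(json.dumps(tr[i:i+10]))
    print("turn",w.tolist())
E
python3 - <<'E'
from bench import ctrl
from h import *
s=ctrl.get_state();bar=RB@Ro.from_euler('z',.78).as_matrix()
rows(s,b2w([.113,0,.23]),down(bar[:,1]),20,0)
E
```

```text
[[-24.0, 0.0, -19.0], [-26.0, 0.0, -17.0], [-27.0, 0.0, -14.0], [-28.0, 0.0, -11.0], [-29.0, 0.0, -8.0], [-30.0, 0.0, -5.0], [-30.0, 0.0, -2.0], [-30.0, 0.0, 1.0], [-30.0, 0.0, 4.0], [-30.0, 0.0, 7.0]]
[[-29.0, 0.0, 9.0], [-28.0, 0.0, 12.0], [-27.0, 0.0, 15.0], [-25.0, 0.0, 18.0], [-23.0, 0.0, 20.0], [-21.0, 0.0, 22.0], [-19.0, 0.0, 24.0], [-16.0, 0.0, 26.0], [-14.0, 0.0, 27.0], [-11.0, 0.0, 28.0]]
turn [0.0, -0.099, -0.0]
```

Request:
play_rows(
  translation=[
    [-24,0,-19],
    [-26,0,-17],
    [-27,0,-14],
    [-28,0,-11],
    [-29,0,-8],
    [-30,0,-5],
    [-30,0,-2],
    [-30,0,1],
    [-30,0,4],
    [-30,0,7],
  ],
  turn=[
    [0,-0.099,0],
    [0,-0.099,0],
    [0,-0.099,0],
    [0,-0.099,0],
    [0,-0.099,0],
    [0,-0.099,0],
    [0,-0.099,0],
    [0,-0.099,0],
    [0,-0.099,0],
    [0,-0.099,0],
  ],
  fingers=[1,1,1,1,1,1,1,1,1,1],
)

```text
time: 0.98
position: [0.3651, -0.3698, 0.2224]
tool_rot: [-1.066, 1.41, -1.41]
ft_force: [-0.0, 0.5, -0.5]
grip_width: 1.003
```

Request:
play_rows(
  translation=[
    [-29,0,9],
    [-28,0,12],
    [-27,0,15],
    [-25,0,18],
    [-23,0,20],
    [-21,0,22],
    [-19,0,24],
    [-16,0,26],
    [-14,0,27],
    [-11,0,28],
  ],
  turn=[
    [0,-0.099,0],
    [0,-0.099,0],
    [0,-0.099,0],
    [0,-0.099,0],
    [0,-0.099,0],
    [0,-0.099,0],
    [0,-0.099,0],
    [0,-0.099,0],
    [0,-0.099,0],
    [0,-0.099,0],
  ],
  fingers=[1,1,1,1,1,1,1,1,1,1],
)

```text
time: 1.82
position: [0.5355, -0.1167, 0.2224]
tool_rot: [-1.465, 0.669, -0.669]
ft_force: [-0.2, -0.8, -0.1]
grip_width: 0.999
```

```bash
python3 - <<'E'
from bench import ctrl
from h import *
s=ctrl.get_state();print(s["time"],s["position"],Ro.from_rotvec(s["tool_rot"]).as_matrix().round(3),s["joint_positions"].round(2),s["ft_force"])
W=ctrl.camera_info("wrist");np.savez("w1.npz",**W)
im=ctrl.get_image("wrist");cv2.imwrite("pics/w1.png",im)
E
```

```text
1.8167 [ 0.53546287 -0.11672191  0.22240715] [[ 0.655 -0.     0.756]
 [-0.756 -0.     0.655]
 [ 0.    -1.    -0.   ]] [ 0.76  0.15 -0.65  1.69  0.09  1.34  0.81] [-0.16001306 -0.82186374 -0.08101021]
```

View pics/w1.png

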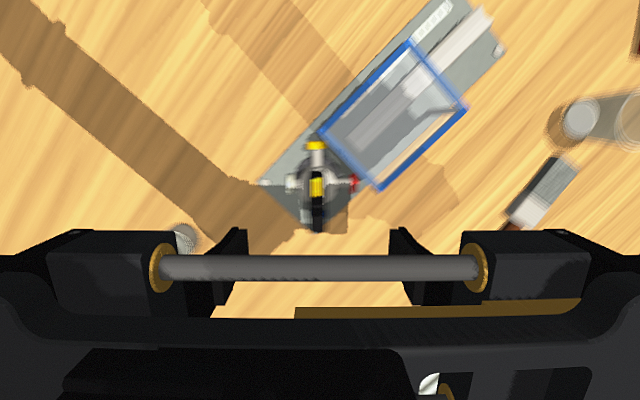

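The wrist view shows the handle at (317,200), upright in the picture. The guard corners are at (405,42), (466,107), (380,190) and (318,130), and there is some motion blur. I'll take a still shot to refine the bench pose and the bar angle.

```bash
python3 - <<'E'
from bench import ctrl
from h import *
s=ctrl.get_state();print(s["time"],s["position"])
W=ctrl.camera_info("wrist");np.savez("w1.npz",**W)
im=ctrl.get_image("wrist");cv2.imwrite("pics/w2.png",im)
cv2.imwrite("pics/w2c.png",cv2.resize(im[20:245,250:510],None,fx=3,fy=2.6/2.6*2.6,interpolation=cv2.INTER_CUBIC))
E
```

```text
1.8667 [ 0.5385444  -0.10927207  0.22265924]
```

View pics/w2c.png

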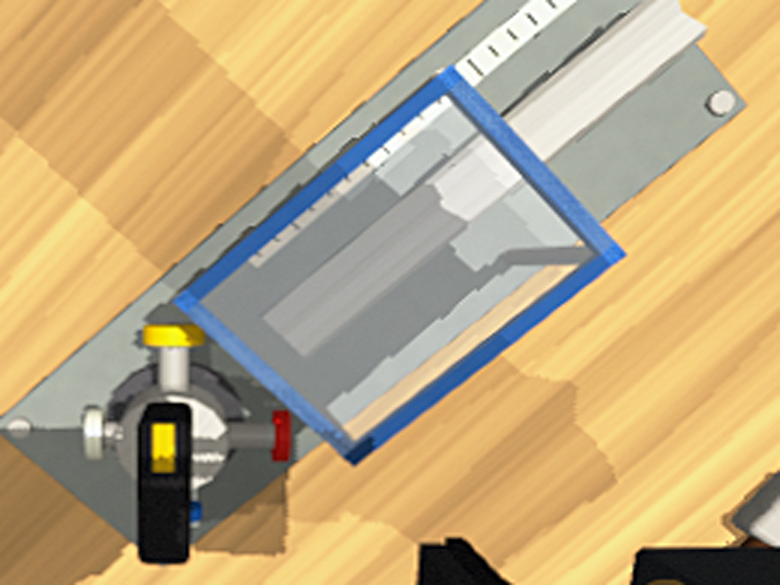

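```bash
python3 - <<'E'
from bench import ctrl
from h import *
s=ctrl.get_state();print(s["time"],s["position"])
W=ctrl.camera_info("wrist");W0=dict(np.load("w1.npz"))
for nm,I in (("before",W0),("now",W)):
    print(nm,(-I["R"].T@I["t"]).round(4))
f=lambda p:((np.array(p)+.5)/[3,2.6]+[250,20]-.5)
def fit(I,pxs,z,mod):
    Wd=np.array([onz(I,f(p),z)[:2] for p in pxs]);M=np.array(mod)/1000
    wc=Wd.mean(0);mc=M.mean(0);H=(M-mc).T@(Wd-wc);th=np.arctan2(H[0,1]-H[1,0],H[0,0]+H[1,1])
    R=np.array([[np.cos(th),-np.sin(th)],[np.sin(th),np.cos(th)]]);t=wc-R@mc
    print("th",th.round(4),"t",t.round(4),"res mm",np.round(1000*(Wd-(M@R.T+t)),1).tolist());return th,t
for I in (W0,W):
    th,t=fit(I,[(353,464),(177,299),(450,66),(626,254)],.106,[(72,44),(72,-44),(-45,-44),(-45,44)])
    Rz=Ro.from_euler('z',th).as_matrix();g=lambda p,z:(Rz.T@(onz(I,f(p),z)-[*t,0]))*1000
    for p,z in (((143,404),.15),((189,404),.15),((139,562),.11),((188,562),.11),((163,447),.15),((172,336),.05),((262,318),.040),((305,357),.040),((719,102),.012),((20,427),.012),((0,427),.012),((745,102),.012)):
        print(p,g(p,z).round(1))
E
```

```text
1.9167 [ 0.53713686 -0.11160878  0.22259099]
before [ 0.49   -0.0561  0.3841]
now [ 0.4892 -0.0579  0.3841]
th -1.652 t [ 0.5402 -0.0022] res mm [[-0.9, 0.6], [1.1, 1.3], [0.3, -1.4], [-0.5, -0.6]]
(143, 404) [ 98.4 -26.4 150. ]
(189, 404) [ 89.1 -17.5 150. ]
(139, 562) [151.1  21.1 110. ]
(188, 562) [138.9  32.8 110. ]
(163, 447) [104.3 -12.4 150. ]
(172, 336) [ 85.9 -32.2  50. ]
(262, 318) [ 55.2 -13.   40. ]
(305, 357) [54.8 12.  40. ]
(719, 102) [-150.3   44.5   12. ]
(20, 427) [170.2 -44.5  12. ]
(0, 427) [176.7 -50.7  12. ]
(745, 102) [-158.6   51.9   12. ]
th -1.6586 t [ 0.5393 -0.0047] res mm [[-0.9, 0.7], [1.1, 1.3], [0.4, -1.4], [-0.6, -0.6]]
(143, 404) [ 98.2 -26.3 150. ]
(189, 404) [ 89.  -17.4 150. ]
(139, 562) [151.   21.1 110. ]
(188, 562) [138.8  32.8 110. ]
(163, 447) [104.1 -12.3 150. ]
(172, 336) [ 85.9 -32.3  50. ]
(262, 318) [ 55.3 -13.1  40. ]
(305, 357) [54.8 11.9 40. ]
(719, 102) [-150.    44.3   12. ]
(20, 427) [170.3 -44.6  12. ]
(0, 427) [176.8 -50.8  12. ]
(745, 102) [-158.2   51.7   12. ]
```

```bash
python3 - <<'E'
from bench import ctrl
from h import *
s=ctrl.get_state();print(s["time"],s["position"])
W=ctrl.camera_info("wrist");np.savez("w1.npz",**W)
im=ctrl.get_image("wrist");cv2.imwrite("pics/w3.png",im)
cv2.imwrite("pics/w3c.png",cv2.resize(im[20:245,250:510],None,fx=3,fy=2.6,interpolation=cv2.INTER_CUBIC))
print(ctrl.get_state()["position"],W["t"]-ctrl.camera_info("wrist")["t"])
E
```

```text
1.9167 [ 0.53713686 -0.11160878  0.22259099]
[ 0.53584254 -0.11489697  0.22233703] [-1.23448120e-03  8.76786622e-06 -3.37680239e-04]
```

View pics/w3c.png

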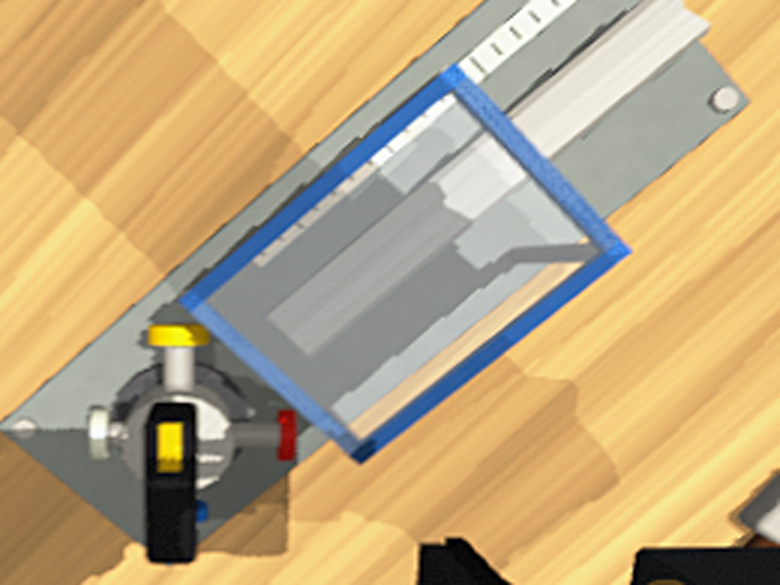

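```bash
python3 - <<'E'
from bench import ctrl
from h import *
I=dict(np.load("w1.npz"))
f=lambda p:((np.array(p)+.5)/[3,2.6]+[250,20]-.5)
Z=[.106]*4+[.012]*2+[.04]*2
P=[(359,463),(182,299),(452,64),(630,251),(724,99),(23,428),(268,318),(311,357)]
M=np.array([(72,44),(72,-44),(-45,-44),(-45,44),(-150,44.5),(170,-44.5),(55,-12.5),(55,12.5)])/1000
Wd=np.array([onz(I,f(p),z)[:2] for p,z in zip(P,Z)])
for sel in (slice(0,4),slice(4,6),slice(0,8)):
    w,m=Wd[sel],M[sel];wc=w.mean(0);mc=m.mean(0);H=(m-mc).T@(w-wc);th=np.arctan2(H[0,1]-H[1,0],H[0,0]+H[1,1])
    R=np.array([[np.cos(th),-np.sin(th)],[np.sin(th),np.cos(th)]]);t=wc-R@mc
    print("th",th.round(4),"t",t.round(4),"res mm",np.round(1000*(w-(m@R.T+t)),1).tolist())
E
```

```text
th -1.6496 t [ 0.5398 -0.0034] res mm [[-0.9, 0.7], [1.2, 1.5], [0.3, -1.5], [-0.6, -0.8]]
th -1.6539 t [ 0.54   -0.0035] res mm [[0.3, 0.8], [-0.3, -0.8]]
th -1.6525 t [ 0.54   -0.0033] res mm [[-0.8, 0.7], [1.2, 1.3], [-0.0, -1.7], [-0.9, -0.7], [0.6, 0.6], [-0.5, -0.8], [0.2, 0.1], [0.2, 0.4]]
```

```bash
sed -i 's/^TH=.*/TH=-1.652;BT=np.array([0.5405,-0.0034,0.0])/' h.py; python3 - <<'E'
from bench import ctrl
from h import *
s=ctrl.get_state();bar=RB@Ro.from_euler('z',.785).as_matrix()
print(pl(s,b2w([.117,0,.117]),down(bar[:,1])))
E
```

```text
(array([  0.8, 105.3,  -7.1]), array([-0.001,  0.011, -0.001]))
```

Request:
play_rows(
  translation=[
    [0,0,-4],
    [0.8,5,-3],
    [0,15,0],
    [0,20,0],
    [0,20,0],
    [0,20,0],
    [0,15,0],
    [0,10,0],
    [0,0,0],
    [0,0,0],
  ],
  turn=[
    [0,0.01,0],
    [0,0,0],
    [0,0,0],
    [0,0,0],
    [0,0,0],
    [0,0,0],
    [0,0,0],
    [0,0,0],
    [0,0,0],
    [0,0,0],
  ],
  fingers=[0.5,0.5,0.5,0.5,0.5,0.5,0.5,0.5,0.5,0.5],
)

```text
time: 2.8
position: [0.5296, -0.1243, 0.1174]
tool_rot: [-1.461, 0.683, -0.682]
ft_force: [0.1, -0.7, 0.7]
grip_width: 0.751
```

```bash
python3 - <<'E'
from bench import ctrl
from h import *
s=ctrl.get_state();bar=RB@Ro.from_euler('z',.785).as_matrix()
print(s["time"],s["position"],s["grip_width"],w2b(s["position"]),pl(s,b2w([.117,0,.117]),down(bar[:,1])))
im=ctrl.get_image("wrist");cv2.imwrite("pics/w4.png",im)
E
```

```text
2.8 [ 0.52963845 -0.12427063  0.11738502] 0.7506380058729255 [ 0.12135337 -0.00102141  0.11738502] (array([-2.4,  0.4,  3.8]), array([ 0.001, -0.007, -0.   ]))
```

View pics/w4.png

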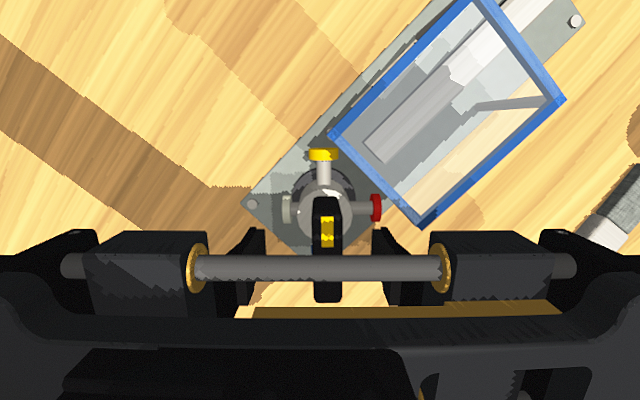

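The handle sits between the fingers at col 327, slightly right of the jaw centre at 318. That agrees with the +3.8 mm z correction, so I correct and grip.

Request:
play_rows(
  translation=[
    [-1.2,0,2],
    [-1.2,0,1.8],
    [0,0,0],
    [0,0,0],
    [0,0,0],
    [0,0,0],
    [0,0,0],
    [0,0,0],
    [0,0,0],
    [0,0,0],
  ],
  turn=[
    [0,0,0],
    [0,0,0],
    [0,0,0],
    [0,0,0],
    [0,0,0],
    [0,0,0],
    [0,0,0],
    [0,0,0],
    [0,0,0],
    [0,0,0],
  ],
  fingers=[0.5,0.5,0.5,-1,-1,-1,-1,-1,-1,-1],
  grip_force=30,
)

```text
time: 3.68
position: [0.5316, -0.119, 0.1175]
tool_rot: [-1.462, 0.681, -0.681]
ft_force: [0.3, -0.2, 0.4]
grip_width: 0.304
```

```bash
python3 - <<'E'
from bench import ctrl
from h import *
s=ctrl.get_state();bar=RB@Ro.from_euler('z',0).as_matrix()
print(s["time"],s["position"],s["grip_width"],w2b(s["position"]),s["ft_force"],s["torque"],pl(s,b2w([.117,0,.117]),down(bar[:,1])))
E
```

```text
3.6833 [ 0.53155849 -0.11896095  0.11748578] 0.30382643225536693 [0.11590544 0.00046161 0.11748578] [ 0.25541387 -0.16313057  0.43388824] [ 0.02140751 -0.05628942  0.01801882] (array([ 0.5,  0.5, -1.1]), array([ 0.  ,  0.78, -0.  ]))
```

Request:
play_rows(
  translation=[
    [0,0,0],
    [0,0,0],
    [0,0,0],
    [0,0,0],
    [0,0,0],
    [0,0,0],
    [0,0,0],
    [0,0,0],
    [0,0,0],
    [0,0,0],
  ],
  turn=[
    [0,0,0],
    [0,0,0],
    [0,0,0],
    [0,0,0],
    [0,0.05,0],
    [0,0.08,0],
    [0,0.09,0],
    [0,0.09,0],
    [0,0.09,0],
    [0,0.09,0],
  ],
  fingers=[-1,-1,-1,-1,-1,-1,-1,-1,-1,-1],
)

```text
time: 4.52
position: [0.5316, -0.119, 0.1175]
tool_rot: [-1.299, 1.057, -1.057]
ft_force: [-0.1, -0.0, -0.5]
grip_width: 0.183
```

Request:
play_rows(
  translation=[
    [0,0,0],
    [0,0,0],
    [0,0,0],
    [0,0,0],
    [0,0,0],
    [0,0,0],
    [0,0,0],
    [0,0,0],
    [0,0,0],
    [0,0,0],
  ],
  turn=[
    [0,0.09,0],
    [0,0.09,0],
    [0,0.07,0],
    [0,0.04,0],
    [0,0,0],
    [0,0,0],
    [0,0,0],
    [0,0,0],
    [0,0,0],
    [0,0,0],
  ],
  fingers=[-1,-1,-1,-1,-1,-1,-1,-1,-1,-1],
)

```text
time: 5.35
position: [0.5317, -0.119, 0.1175]
tool_rot: [-1.17, 1.268, -1.269]
ft_force: [0.8, 0.0, -0.8]
grip_width: 0.184
```

```bash
python3 - <<'E'
from bench import ctrl
from h import *
s=ctrl.get_state();bar=RB@Ro.from_euler('z',0).as_matrix()
print(s["time"],s["position"],s["grip_width"],w2b(s["position"]),s["ft_force"],s["torque"],pl(s,b2w([.117,0,.117]),down(bar[:,1])),s["joint_positions"].round(2))
W=ctrl.camera_info("wrist");np.savez("w5.npz",**W)
im=ctrl.get_image("wrist");cv2.imwrite("pics/w5.png",im)
cv2.imwrite("pics/t5.png",cv2.resize(ctrl.get_image("top")[170:258,276:420],None,fx=5,fy=5,interpolation=cv2.INTER_CUBIC))
E
```

```text
5.35 [ 0.53173708 -0.11897595  0.11749748] 0.18352077529982994 [0.1159059  0.00064083 0.11749748] [ 0.80725677  0.02969231 -0.82941041] [-0.06286519 -0.38341721 -0.12505861] (array([ 1.1,  0.5, -0.6]), array([-0.,  0.,  0.])) [ 0.66  0.22 -0.55  1.83  0.13  1.13 -0.01]
```

View pics/w5.png

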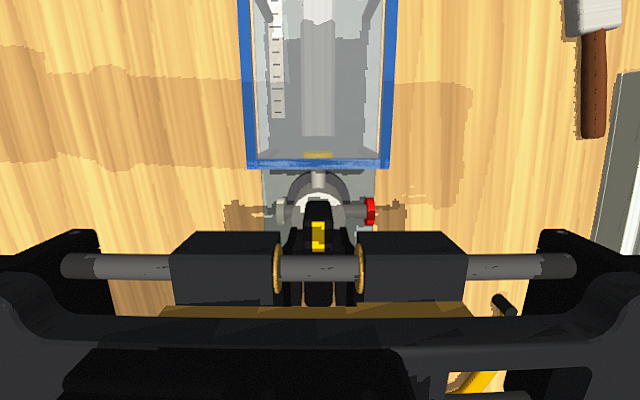

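The wrist view shows the yellow stop at (318,155) under the far end of the guard, in line with the groove (col 318), and the handle's yellow mark at (318,235). The turn is done, so I release and rise.

Request:
play_rows(
  translation=[
    [0,0,0],
    [0,0,0],
    [0,0,0],
    [0,0,0],
    [0,0,0],
    [0,-15,0],
    [0,-25,0],
    [0,-25,0],
    [0,-25,0],
    [0,-10,0],
  ],
  turn=[
    [0,0,0],
    [0,0,0],
    [0,0,0],
    [0,0,0],
    [0,0,0],
    [0,0,0],
    [0,0,0],
    [0,0,0],
    [0,0,0],
    [0,0,0],
  ],
  fingers=[0.6,0.6,0.6,0.6,0.6,0.6,0.6,0.6,0.6,0.6],
)

```text
time: 6.28
position: [0.5332, -0.119, 0.2212]
tool_rot: [-1.167, 1.264, -1.272]
ft_force: [0.5, 0.2, 0.1]
grip_width: 0.784
```

```bash
python3 - <<'E'
from bench import ctrl
from h import *
s=ctrl.get_state()
print(s["time"],s["position"],s["grip_width"],s["ft_force"])
a=-1.674
zd=[np.cos(a+np.pi/2),np.sin(a+np.pi/2),0]
rows(s,[.603,.330,.16],down(zd),16,0)
W=ctrl.camera_info("wrist")
R=Ro.from_rotvec(s["tool_rot"]).as_matrix()
c=-W["R"].T@W["t"]; print("cam in tool",R.T@(c-s["position"]), R.T@W["R"].T)
E
```

```text
6.2833 [ 0.53320266 -0.11904562  0.22116674] 0.783926406997729 [0.45907157 0.22088161 0.1121172 ]
[[-28.0, 4.0, 2.0], [-28.0, 4.0, 2.0], [-28.0, 4.0, 2.0], [-28.0, 4.0, 2.0], [-28.0, 4.0, 2.0], [-28.0, 4.0, 2.0], [-28.0, 4.0, 2.0], [-28.0, 4.0, 2.0], [-28.0, 4.0, 2.0], [-28.0, 4.0, 2.0]]
[[-28.0, 4.0, 2.0], [-28.0, 4.0, 2.0], [-28.0, 4.0, 2.0], [-28.0, 4.0, 2.0], [-28.0, 4.0, 2.0], [-28.0, 4.0, 2.0]]
turn [-0.0, 0.001, 0.0]
cam in tool [-0.07211033 -0.16137272 -0.00024145] [[-9.32753984e-05  9.64685834e-01  2.63403175e-01]
 [ 1.78615807e-04 -2.63403155e-01  9.64685828e-01]
 [ 9.99999980e-01  1.37029425e-04 -1.47739104e-04]]
```

Request:
play_rows(
  translation=[
    [-15,0,1],
    [-25,0,2],
    [-30,0,2],
    [-30,2,2],
    [-30,2,2],
    [-30,2,2],
    [-30,2,2],
    [-30,4,2],
    [-30,4,2],
    [-30,4,2],
  ],
  turn=[
    [0,0.002,0],
    [0,0.002,0],
    [0,0.002,0],
    [0,0.002,0],
    [0,0.002,0],
    [0,0.002,0],
    [0,0.002,0],
    [0,0.002,0],
    [0,0.002,0],
    [0,0.002,0],
  ],
  fingers=[0.5,0.5,0.5,0.5,0.5,0.5,0.5,0.5,0.5,0.5],
)

```text
time: 7.12
position: [0.5756, 0.1595, 0.1967]
tool_rot: [-1.16, 1.284, -1.283]
ft_force: [1.1, -0.4, -1.0]
grip_width: 0.749
```

Request:
play_rows(
  translation=[
    [-30,4,2],
    [-30,4,2],
    [-30,4,2],
    [-30,4,2],
    [-25,4,1],
    [-15,4,1],
    [-8,4,0],
    [0,0,0],
    [0,0,0],
    [0,0,0],
  ],
  turn=[
    [0,0,0],
    [0,0,0],
    [0,0,0],
    [0,0,0],
    [0,0,0],
    [0,0,0],
    [0,0,0],
    [0,0,0],
    [0,0,0],
    [0,0,0],
  ],
  fingers=[0.5,0.5,0.5,0.5,0.5,0.5,0.5,0.5,0.5,0.5],
)

```text
time: 7.95
position: [0.6033, 0.3224, 0.1694]
tool_rot: [-1.16, 1.284, -1.286]
ft_force: [0.9, -0.6, 0.2]
grip_width: 0.753
```

```bash
python3 - <<'E'
from bench import ctrl
from h import *
s=ctrl.get_state()
print(s["time"],s["position"],s["grip_width"],s["tool_rot"],s["joint_positions"].round(2))
W=ctrl.camera_info("wrist");np.savez("w6.npz",**W)
im=ctrl.get_image("wrist");cv2.imwrite("pics/w6.png",im)
cv2.imwrite("pics/t6.png",cv2.resize(ctrl.get_image("top")[170:258,276:420],None,fx=5,fy=5,interpolation=cv2.INTER_CUBIC))
E
```

```text
7.95 [0.60326526 0.32244316 0.16942259] 0.7526691133035388 [-1.15974185  1.28369715 -1.28580746] [-0.02  0.52 -0.73  1.41  0.35  1.35 -0.86]
```

View pics/w6.png

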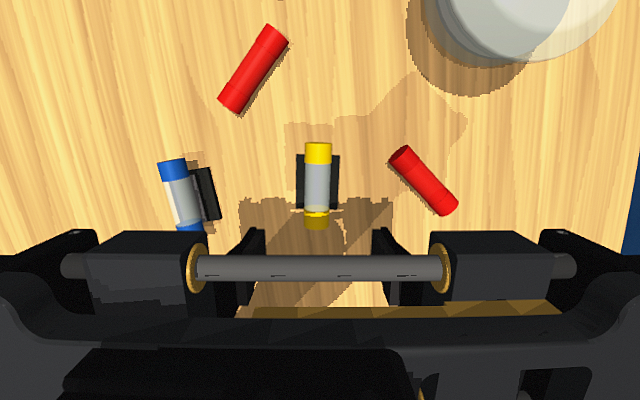

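View pics/t6.png

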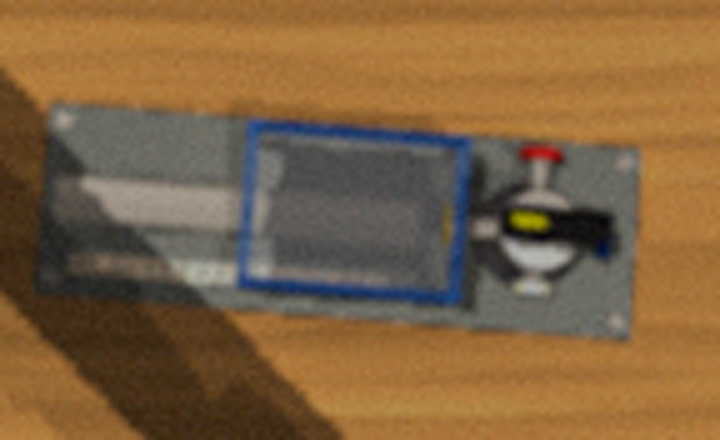

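Turret confirmed: in the top crop the yellow stop and the bar lie along the groove. The wrist view shows the yellow tube at (317,185), nearly along the tool's x axis. I measure it from its caps.

```bash
python3 - <<'E'
from bench import ctrl
from h import *
I=dict(np.load("w6.npz"));im=cv2.imread("pics/w6.png");hsv=cv2.cvtColor(im,cv2.COLOR_BGR2HSV)
m=((hsv[...,0]>22)&(hsv[...,0]<36)&(hsv[...,1]>200)&(hsv[...,2]>90)).astype(np.uint8);m[240:]=0
n,l,st,c=cv2.connectedComponentsWithStats(m)
for i in range(1,n):
    if st[i,4]>20: print(st[i],c[i],onz(I,c[i],.035),onz(I,c[i],.045))
x0,y0=280,130
cv2.imwrite("pics/w6c.png",cv2.resize(im[130:240,270:370],None,fx=5,fy=5,interpolation=cv2.INTER_CUBIC))
E
```

```text
[304 142  28  22 536] [317.59141791 152.54850746] [0.60690426 0.3642531  0.035     ] [0.60702324 0.36527314 0.045     ]
[304 209  25  21 411] [315.67396594 219.72749392] [0.5972639  0.29161521 0.035     ] [0.59770895 0.29509207 0.045     ]
```

View pics/w6c.png

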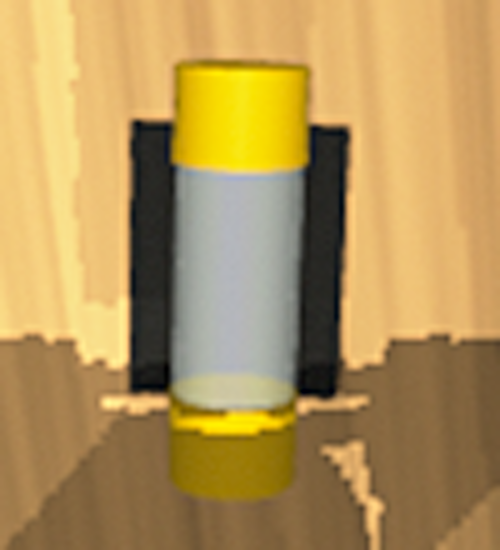

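```bash
python3 - <<'E'
from bench import ctrl
from h import *
I=dict(np.load("w6.npz"))
f=lambda p:((np.array(p)+.5)/5+[270,130]-.5)
a=onz(I,f((232,498)),.049);
# side silhouette mids taken at z=.037
mids=[onz(I,f(p),.037) for p in ((241,100),(241,160),(236.5,260),(235,360),(232,440))]
print("near end",a); b=onz(I,f((241,66)),.037);print("far",b)
for m in mids: print(m)
q=np.polyfit([m[1] for m in mids],[m[0] for m in mids],1);print("slope dx/dy",q,"ang",np.arctan2(-1,-q[0]))
yc=(a[1]+b[1])/2;print("centre",np.polyval(q,yc),yc,"len",b[1]-a[1])
s=ctrl.get_state();ang=np.arctan2(-1,-q[0]);zd=[np.cos(ang+np.pi/2),np.sin(ang+np.pi/2),0]
print(s["position"],pl(s,[np.polyval(q,yc),yc,.029],down(zd)))
E
```

```text
near end [0.59711949 0.28591679 0.049     ]
far [0.60815328 0.37423267 0.037     ]
[0.60744868 0.36741532 0.037     ]
[0.60618539 0.3551927  0.037     ]
[0.60307838 0.33434052 0.037     ]
[0.60049405 0.31264277 0.037     ]
[0.59796297 0.29471089 0.037     ]
slope dx/dy [0.13143802 0.55928338] ang -1.7014851903778332
centre 0.6026677448573338 0.3300747272636619 len 0.08831588114559874
[0.60350648 0.32244394 0.16988775] (array([ -7.6, 140.9,  -1.8]), array([-0.001,  0.027,  0.001]))
```

Request:
play_rows(
  translation=[
    [-4,0,-1],
    [-3.6,5,-0.8],
    [0,15,0],
    [0,20,0],
    [0,20,0],
    [0,20,0],
    [0,15,0],
    [0,10,0],
    [0,0,0],
    [0,0,0],
  ],
  turn=[
    [0,0.014,0],
    [0,0.013,0],
    [0,0,0],
    [0,0,0],
    [0,0,0],
    [0,0,0],
    [0,0,0],
    [0,0,0],
    [0,0,0],
    [0,0,0],
  ],
  fingers=[0.5,0.5,0.5,0.5,0.5,0.5,0.5,0.5,0.5,0.5],
)

```text
time: 8.88
position: [0.6017, 0.3322, 0.0644]
tool_rot: [-1.146, 1.303, -1.303]
ft_force: [-0.1, 1.0, 0.3]
grip_width: 0.75
```

```bash
python3 - <<'E'
from bench import ctrl
from h import *
s=ctrl.get_state();ang=-1.701;zd=[np.cos(ang+np.pi/2),np.sin(ang+np.pi/2),0]
print(s["time"],s["position"],pl(s,[.6027,.3301,.028],down(zd)))
im=ctrl.get_image("wrist");cv2.imwrite("pics/w7.png",im)
E
```

```text
8.8833 [0.60169679 0.33217547 0.06444492] (array([ 1.9, 36.4,  1.3]), array([0.   , 0.002, 0.   ]))
```

View pics/w7.png

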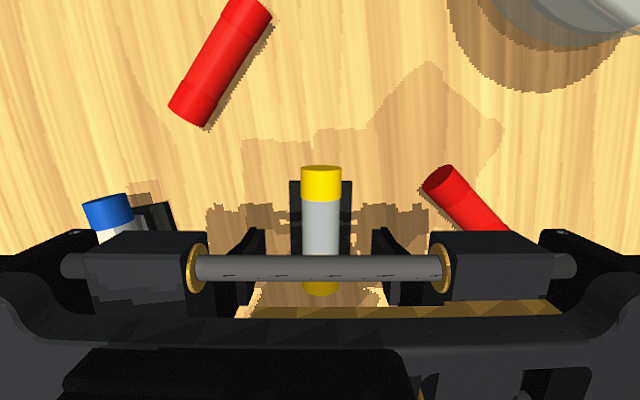

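The yellow tube at (321,230) is centred between the fingers. I descend and grip.

Request:
play_rows(
  translation=[
    [1,6,0.7],
    [0.9,10,0.6],
    [0,10,0],
    [0,7,0],
    [0,3.4,0],
    [0,0,0],
    [0,0,0],
    [0,0,0],
    [0,0,0],
    [0,0,0],
  ],
  turn=[
    [0,0,0],
    [0,0,0],
    [0,0,0],
    [0,0,0],
    [0,0,0],
    [0,0,0],
    [0,0,0],
    [0,0,0],
    [0,0,0],
    [0,0,0],
  ],
  fingers=[0.5,0.5,0.5,0.5,0.5,0.5,0.5,-0.2,-0.2,-0.2],
  grip_force=20,
)

```text
time: 9.77
position: [0.6031, 0.3302, 0.0286]
tool_rot: [-1.145, 1.302, -1.303]
ft_force: [-0.4, -1.0, -0.4]
grip_width: 0.605
```

Request:
play_rows(
  translation=[
    [0,0,0],
    [0,0,0],
    [0,0,0],
    [0,0,0],
    [0,0,0],
    [0,0,0],
    [0,0,0],
    [0,0,0],
    [0,0,0],
    [0,0,0],
  ],
  turn=[
    [0,0,0],
    [0,0,0],
    [0,0,0],
    [0,0,0],
    [0,0,0],
    [0,0,0],
    [0,0,0],
    [0,0,0],
    [0,0,0],
    [0,0,0],
  ],
  fingers=[-1,-1,-1,-1,-1,-1,-1,-1,-1,-1],
)

```text
time: 10.6
position: [0.603, 0.33, 0.0282]
tool_rot: [-1.146, 1.303, -1.303]
ft_force: [0.2, -0.3, 0.4]
grip_width: 0.313
```

```bash
python3 - <<'E'
from bench import ctrl
from h import *
s=ctrl.get_state()
print(s["time"],s["position"],s["grip_width"]*87,s["ft_force"])
im=ctrl.get_image("wrist");cv2.imwrite("pics/w8.png",im)
E
```

```text
10.6 [0.60297107 0.32999181 0.02818019] 27.228238122234927 [ 0.20118696 -0.31691321  0.38593004]
```

View pics/w8.png

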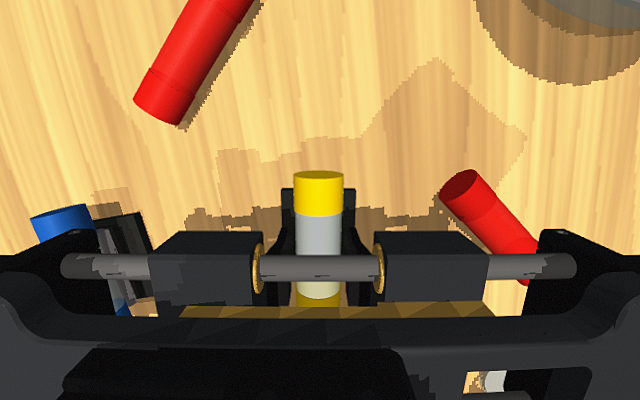

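Gripped at about 27 mm, with the tube between the pads at (318,230). Lift.

Request:
play_rows(
  translation=[
    [0,0,0],
    [0,0,0],
    [0,-4,0],
    [0,-8,0],
    [0,-12,0],
    [0,-14,0],
    [0,-14,0],
    [0,-14,0],
    [0,-10,0],
    [0,-6,0],
  ],
  turn=[
    [0,0,0],
    [0,0,0],
    [0,0,0],
    [0,0,0],
    [0,0,0],
    [0,0,0],
    [0,0,0],
    [0,0,0],
    [0,0,0],
    [0,0,0],
  ],
  fingers=[-1,-1,-1,-1,-1,-1,-1,-1,-1,-1],
  grip_force=25,
)

```text
time: 11.48
position: [0.6036, 0.3307, 0.1129]
tool_rot: [-1.143, 1.301, -1.303]
ft_force: [-0.3, 0.5, -0.4]
grip_width: 0.314
```

```bash
python3 - <<'E'
from bench import ctrl
from h import *
s=ctrl.get_state()
print(s["time"],s["position"],s["grip_width"]*87,s["ft_force"])
W=ctrl.camera_info("wrist");np.savez("w9.npz",**W)
im=ctrl.get_image("wrist");cv2.imwrite("pics/w9.png",im)
cv2.imwrite("pics/s9.png",cv2.resize(ctrl.get_image("scene")[170:370,250:470],None,fx=3.6,fy=3))
rows(s,b2w([-.107,0,.11]),down(RB[:,1]),20,1)
E
```

```text
11.4833 [0.60362709 0.33071329 0.11294073] 27.27972391844618 [-0.29030554  0.47454101 -0.41364139]
[[11.6, 0.1, -1.2], [11.6, 0.1, -1.3], [11.6, 0.1, -1.3], [11.6, 0.1, -1.3], [11.6, 0.1, -1.3], [11.6, 0.1, -1.4], [11.6, 0.1, -1.4], [11.6, 0.1, -1.4], [11.6, 0.1, -1.4], [11.6, 0.1, -1.5]]
[[11.6, 0.1, -1.5], [11.6, 0.1, -1.5], [11.6, 0.1, -1.5], [11.6, 0.1, -1.6], [11.6, 0.1, -1.6], [11.6, 0.1, -1.6], [11.6, 0.1, -1.6], [11.6, 0.1, -1.6], [11.6, 0.1, -1.7], [11.6, 0.1, -1.7]]
turn [-0.0, -0.002, -0.0]
```

View pics/w9.png

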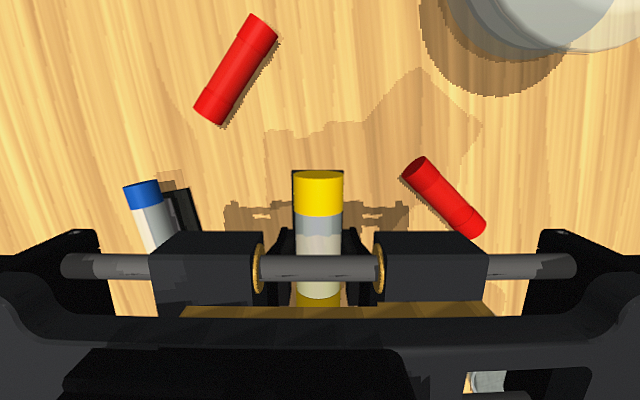

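View pics/s9.png

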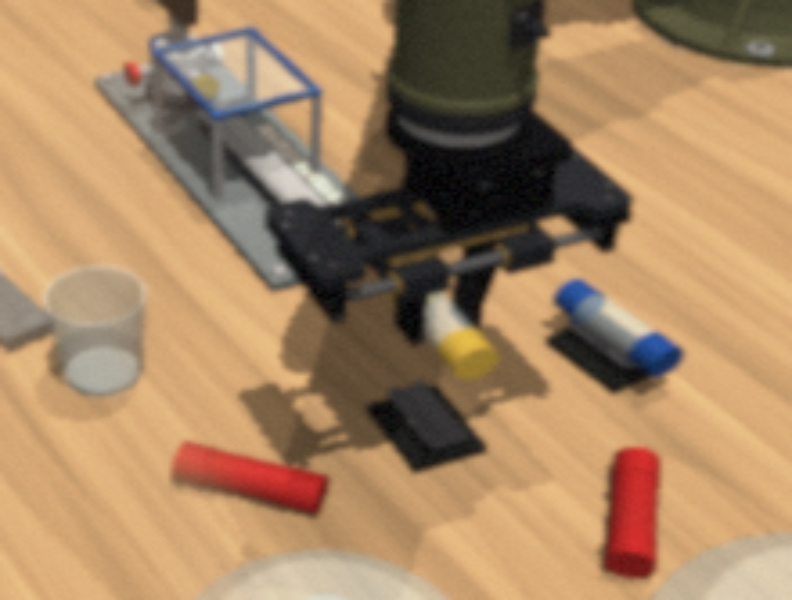

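Lifted and level, at the same place in the hand: cap at (318,192). The scene view shows the cradle empty and the blue tube undisturbed. I carry it to above the load point.

Request:
play_rows(
  translation=[
    [6,0,-0.5],
    [12,0,-1.3],
    [16,0,-1.8],
    [18,0,-2],
    [18,0,-2],
    [18,0,-2.2],
    [18,0,-2.2],
    [18,0,-2.2],
    [18,0,-2.2],
    [18,0,-2.3],
  ],
  turn=[
    [0,-0.002,0],
    [0,-0.002,0],
    [0,-0.002,0],
    [0,-0.003,0],
    [0,-0.003,0],
    [0,-0.003,0],
    [0,-0.003,0],
    [0,-0.003,0],
    [0,-0.003,0],
    [0,-0.003,0],
  ],
  fingers=[-1,-1,-1,-1,-1,-1,-1,-1,-1,-1],
)

```text
time: 12.42
position: [0.5645, 0.1706, 0.109]
tool_rot: [-1.162, 1.285, -1.284]
ft_force: [1.2, -0.6, -0.5]
grip_width: 0.314
```

Request:
play_rows(
  translation=[
    [18,0,-2.3],
    [16,0,-2.2],
    [12,0,-1.7],
    [10,0,-1.4],
    [6,0,-0.8],
    [3,0,0],
    [0,0,0],
    [0,0,0],
    [0,0,0],
    [0,0,0],
  ],
  turn=[
    [0,-0.003,0],
    [0,-0.003,0],
    [0,-0.003,0],
    [0,-0.003,0],
    [0,-0.003,0],
    [0,-0.003,0],
    [0,0,0],
    [0,0,0],
    [0,0,0],
    [0,0,0],
  ],
  fingers=[-1,-1,-1,-1,-1,-1,-1,-1,-1,-1],
)

```text
time: 13.25
position: [0.5511, 0.1104, 0.1101]
tool_rot: [-1.169, 1.269, -1.269]
ft_force: [0.7, 0.7, -1.4]
grip_width: 0.312
```

```bash
python3 - <<'E'
from bench import ctrl
from h import *
s=ctrl.get_state()
print(s["time"],s["position"],w2b(s["position"]),s["grip_width"]*87,s["ft_force"])
W=ctrl.camera_info("wrist");np.savez("w10.npz",**W)
im=ctrl.get_image("wrist");cv2.imwrite("pics/w10.png",im)
print(pl(s,b2w([-.103,0,.0435]),down(RB[:,1])))
E
```

```text
13.25 [0.55114783 0.11036329 0.11011806] [-0.11425211  0.0013849   0.11011806] 27.10184688906407 [ 0.73737396  0.68765807 -1.36362337]
(array([11.3, 66.6, -1.4]), array([ 0., -0., -0.]))
```

View pics/w10.png

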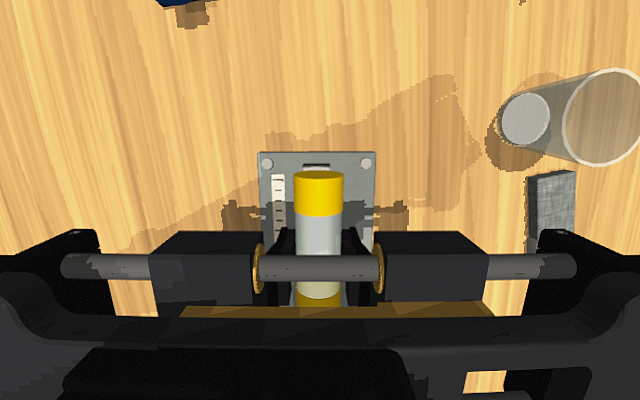

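The held tube at (318,200) is over the groove, with the bench bolts at (267,163) and (366,163) evenly either side. I lower it.

Request:
play_rows(
  translation=[
    [4,0,-0.7],
    [5,4,-0.7],
    [2.3,8,0],
    [0,12,0],
    [0,12,0],
    [0,12,0],
    [0,8,0],
    [0,5,0],
    [0,0,0],
    [0,0,0],
  ],
  turn=[
    [0,0,0],
    [0,0,0],
    [0,0,0],
    [0,0,0],
    [0,0,0],
    [0,0,0],
    [0,0,0],
    [0,0,0],
    [0,0,0],
    [0,0,0],
  ],
  fingers=[-1,-1,-1,-1,-1,-1,-1,-1,-1,-1],
)

```text
time: 14.13
position: [0.5488, 0.0985, 0.0488]
tool_rot: [-1.169, 1.27, -1.269]
ft_force: [0.0, 0.9, -1.9]
grip_width: 0.313
```

```bash
python3 - <<'E'
from bench import ctrl
from h import *
s=ctrl.get_state()
print(s["time"],s["position"],w2b(s["position"]),s["grip_width"]*87,s["ft_force"])
print(pl(s,b2w([-.103,0,.0435]),down(RB[:,1])))
im=ctrl.get_image("wrist");cv2.imwrite("pics/w11.png",im)
E
```

```text
14.1333 [0.5487557  0.09849965 0.04883738] [-1.02233525e-01 -3.70398787e-05  4.88373816e-02] 27.263751987401527 [ 0.01367178  0.90520645 -1.93880921]
(array([-0.8,  5.3,  0. ]), array([ 0.001, -0.001, -0.   ]))
```

View pics/w11.png

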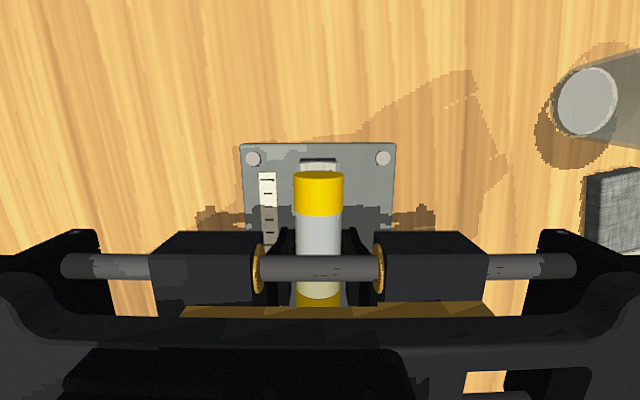

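The tube at (318,200) is in line with the groove end at (318,163). I do the last 5 mm slowly.

Request:
play_rows(
  translation=[
    [0,0.8,0],
    [0,0.8,0],
    [0,0.8,0],
    [0,0.8,0],
    [0,0.8,0],
    [0,0.6,0],
    [0,0.4,0],
    [0,0,0],
    [0,0,0],
    [0,0,0],
  ],
  turn=[
    [0,0,0],
    [0,0,0],
    [0,0,0],
    [0,0,0],
    [0,0,0],
    [0,0,0],
    [0,0,0],
    [0,0,0],
    [0,0,0],
    [0,0,0],
  ],
  fingers=[-1,-1,-1,-1,-1,-1,-1,-1,-1,-1],
)

```text
time: 15.02
position: [0.5489, 0.0982, 0.0442]
tool_rot: [-1.169, 1.27, -1.27]
ft_force: [0.0, -0.0, -1.1]
grip_width: 0.314
```

```bash
python3 - <<'E'
from bench import ctrl
from h import *
s=ctrl.get_state()
print(s["time"],s["position"],w2b(s["position"]),s["grip_width"]*87,s["ft_force"],s["torque"])
E
```

```text
15.0167 [0.54887361 0.09821504 0.04415529] [-0.10195942  0.00010356  0.04415529] 27.298318260759856 [ 0.04139254 -0.02760181 -1.05740923] [-0.03753516 -0.11331281 -0.00928733]
```

Request:
play_rows(
  translation=[
    [0,0.3,0],
    [0,0.3,0],
    [0,0.3,0],
    [0,0.3,0],
    [0,0,0],
    [0,0,0],
    [0,0,0],
    [0,0,0],
    [0,0,0],
    [0,0,0],
  ],
  turn=[
    [0,0,0],
    [0,0,0],
    [0,0,0],
    [0,0,0],
    [0,0,0],
    [0,0,0],
    [0,0,0],
    [0,0,0],
    [0,0,0],
    [0,0,0],
  ],
  fingers=[-1,-1,-1,-1,-1,-1,-1,-1,-1,-1],
)

```text
time: 15.85
position: [0.5489, 0.0982, 0.0432]
tool_rot: [-1.169, 1.27, -1.27]
ft_force: [-2.0, -0.7, 5.2]
grip_width: 0.314
```

```bash
python3 - <<'E'
from bench import ctrl
from h import *
s=ctrl.get_state()
print(s["time"],s["position"],w2b(s["position"]),s["grip_width"]*87,s["ft_force"],s["torque"])
E
```

```text
15.85 [0.54889536 0.09817929 0.04318602] [-0.10192555  0.00012815  0.04318602] 27.35682322968604 [-1.99801197 -0.69448158  5.21403907] [-0.14782044  0.37343104  0.03413586]
```

Contact is felt (Fz +5 N), so the tube is seated. I release and rise.

Request:
play_rows(
  translation=[
    [0,0,0],
    [0,0,0],
    [0,0,0],
    [0,0,0],
    [0,0,0],
    [0,-5,0],
    [0,-15,0],
    [0,-25,0],
    [0,-30,0],
    [0,-30,0],
  ],
  turn=[
    [0,0,0],
    [0,0,0],
    [0,0,0],
    [0,0,0],
    [0,0,0],
    [0,0,0],
    [0,0,0],
    [0,0,0],
    [0,0,0],
    [0,0,0],
  ],
  fingers=[0,0,0,0,0,0,0,0,0,0],
)

```text
time: 16.68
position: [0.5483, 0.0983, 0.149]
tool_rot: [-1.17, 1.271, -1.269]
ft_force: [0.3, -0.2, 0.5]
grip_width: 0.501
```

```bash
python3 - <<'E'
from bench import ctrl
from h import *
s=ctrl.get_state()
print(s["time"],s["position"],w2b(s["position"]),s["grip_width"]*87,s["ft_force"],s["joint_positions"].round(2))
W=ctrl.camera_info("wrist");np.savez("w12.npz",**W)
im=ctrl.get_image("wrist");cv2.imwrite("pics/w12.png",im)
cv2.imwrite("pics/t12.png",cv2.resize(ctrl.get_image("top")[170:258,276:420],None,fx=5,fy=5,interpolation=cv2.INTER_CUBIC))
Rt=down(RB[:,1])@Ro.from_rotvec([0,0,-.70]).as_matrix();print(Rt[:,1])
rows(s,b2w([-.185,0,.16]),Rt,10,0)
E
```

```text
16.6833 [0.54829208 0.09834039 0.14896307] [-0.10203719 -0.00048622  0.14896307] 43.55150567937769 [ 0.33613714 -0.21967469  0.50377663] [ 0.42  0.25 -0.74  1.76  0.18  1.21 -0.44]
[-0.05225537 -0.64209486 -0.76484219]
[[-8.0, -1.0, 0.0], [-8.0, -2.0, 0.0], [-8.0, -2.0, 0.0], [-8.0, -3.0, 0.0], [-8.0, -3.0, 0.0], [-7.0, -4.0, 0.0], [-7.0, -4.0, 0.0], [-7.0, -5.0, 0.0], [-6.0, -5.0, 0.0], [-6.0, -6.0, 0.0]]
turn [0.0, -0.0, -0.07]
```

View pics/w12.png

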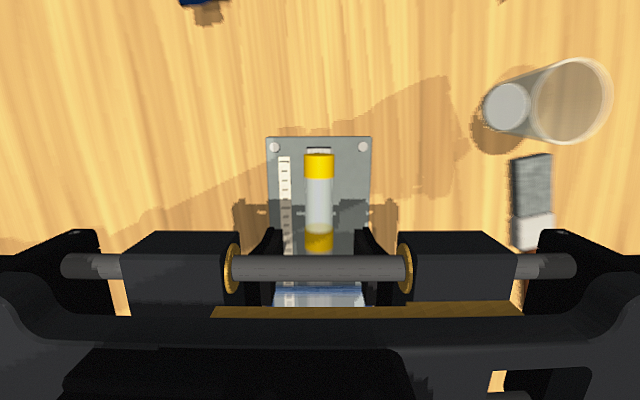

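The tube lies in the groove, cap end at (319,155), just inside the groove's rear end. I shut the fingers, move back and tilt, tips forward.

Request:
play_rows(
  translation=[
    [-8,-1,0],
    [-8,-2,0],
    [-8,-2,0],
    [-8,-3,0],
    [-8,-3,0],
    [-7,-4,0],
    [-7,-4,0],
    [-7,-5,0],
    [-6,-5,0],
    [-6,-6,0],
  ],
  turn=[
    [0,0,-0.07],
    [0,0,-0.07],
    [0,0,-0.07],
    [0,0,-0.07],
    [0,0,-0.07],
    [0,0,-0.07],
    [0,0,-0.07],
    [0,0,-0.07],
    [0,0,-0.07],
    [0,0,-0.07],
  ],
  fingers=[-1,-1,-1,-1,-1,-1,-1,-1,-1,-1],
  grip_force=10,
)

```text
time: 17.62
position: [0.5556, 0.1805, 0.1585]
tool_rot: [-1.694, 0.871, -1.76]
ft_force: [0.1, 0.1, 0.2]
grip_width: 0.007
```

Request:
play_rows(
  translation=[
    [0,0,0],
    [0,0,0],
    [0,0,0],
    [0,0,0],
    [0,0,0],
    [0,0,0],
    [0,0,0],
    [0,0,0],
    [0,0,0],
    [0,0,0],
  ],
  turn=[
    [0,0,0],
    [0,0,0],
    [0,0,0],
    [0,0,0],
    [0,0,0],
    [0,0,0],
    [0,0,0],
    [0,0,0],
    [0,0,0],
    [0,0,0],
  ],
  fingers=[-1,-1,-1,-1,-1,-1,-1,-1,-1,-1],
)

```text
time: 18.45
position: [0.5557, 0.1798, 0.1589]
tool_rot: [-1.692, 0.874, -1.759]
ft_force: [0.5, -0.1, -0.3]
grip_width: 0.002
```

```bash
python3 - <<'E'
from bench import ctrl
from h import *
s=ctrl.get_state()
R=Ro.from_rotvec(s["tool_rot"]).as_matrix()
print(s["time"],s["position"],w2b(s["position"]),s["grip_width"]*87,s["ft_force"],s["joint_positions"].round(2));print((RB.T@R).round(3))
W=ctrl.camera_info("wrist");np.savez("w13.npz",**W)
im=ctrl.get_image("wrist");cv2.imwrite("pics/w13.png",im)
cv2.imwrite("pics/s13.png",cv2.resize(ctrl.get_image("scene")[150:330,240:440],None,fx=3.6,fy=3.3))
Rt=down(RB[:,1])@Ro.from_rotvec([0,0,-.70]).as_matrix()
print(pl(s,b2w([-.185,0,.049]),Rt))
E
```

```text
18.45 [0.55566411 0.17976633 0.15887768] [-0.18379279  0.0002567   0.15887768] 0.1475184621342866 [ 0.48602259 -0.07940082 -0.26534787] [-0.23  0.63 -0.63  1.43  0.75  1.8  -1.01]
[[ 0.765  0.644  0.002]
 [-0.002 -0.001  1.   ]
 [ 0.644 -0.765  0.   ]]
(array([-71.7,  83.3,  -0.3]), array([ 0.001, -0.002, -0.   ]))
```

View pics/w13.png

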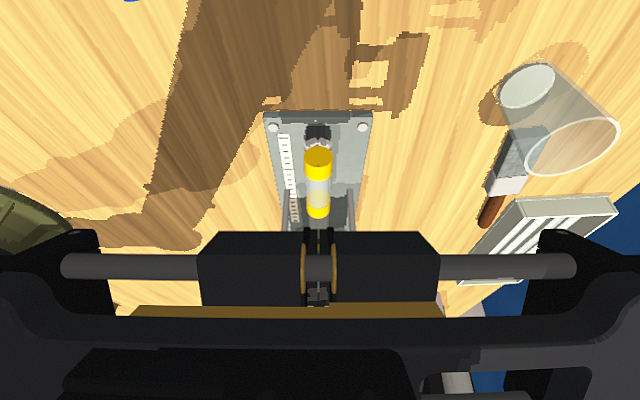

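View pics/s13.png

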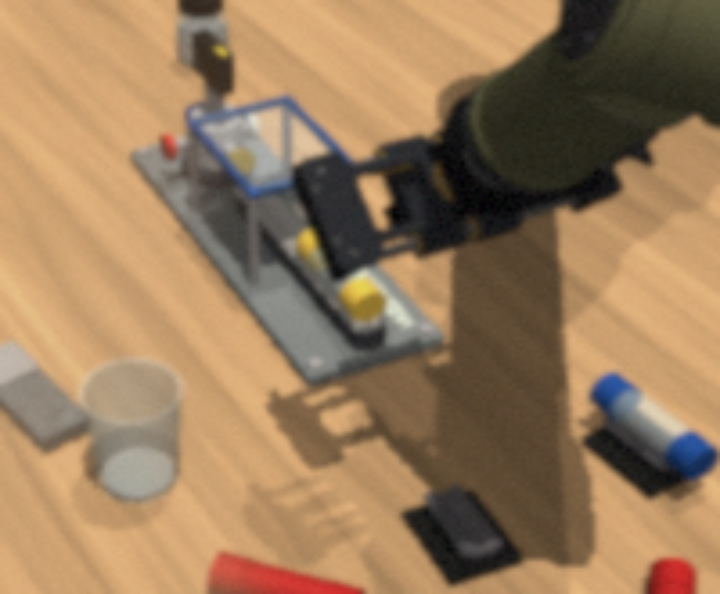

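Tips lean forward at 40 degrees, fingers shut, behind the tube (cap at (318,160) in the wrist view). I lower to the tube's end height.

Request:
play_rows(
  translation=[
    [-4,4.6,0],
    [-8,9.3,0],
    [-10,11.6,0],
    [-10,11.6,0],
    [-10,11.6,0],
    [-10,11.6,0],
    [-10,11.6,0],
    [-6,7,0],
    [-3.7,4.4,0],
    [0,0,0],
  ],
  turn=[
    [0,0,0],
    [0,0,0],
    [0,0,0],
    [0,0,0],
    [0,0,0],
    [0,0,0],
    [0,0,0],
    [0,0,0],
    [0,0,0],
    [0,0,0],
  ],
  fingers=[-1,-1,-1,-1,-1,-1,-1,-1,-1,-1],
)

```text
time: 19.38
position: [0.5551, 0.1806, 0.0472]
tool_rot: [-1.695, 0.874, -1.758]
ft_force: [0.7, -0.4, -0.3]
grip_width: 0.004
```

```bash
python3 - <<'E'
from bench import ctrl
from h import *
s=ctrl.get_state()
R=Ro.from_rotvec(s["tool_rot"]).as_matrix()
print(s["time"],s["position"],w2b(s["position"]),s["grip_width"]*87,s["ft_force"],s["joint_positions"].round(2));print((RB.T@R).round(3))
W=ctrl.camera_info("wrist");np.savez("w14.npz",**W)
im=ctrl.get_image("wrist");cv2.imwrite("pics/w14.png",im)
cv2.imwrite("pics/s14.png",cv2.resize(ctrl.get_image("scene")[150:330,240:440],None,fx=3.6,fy=3.3))
Rt=down(RB[:,1])@Ro.from_rotvec([0,0,-.70]).as_matrix()
print(pl(s,b2w([-.160,0,.049]),Rt))
E
```

```text
19.3833 [0.55510163 0.18060425 0.0472386 ] [-0.18458232 -0.00037189  0.0472386 ] 0.3648440605829706 [ 0.69696561 -0.38213509 -0.27461554] [-0.25  0.75 -0.6   1.49  0.79  1.67 -1.11]
[[ 0.764  0.645  0.002]
 [ 0.    -0.003  1.   ]
 [ 0.645 -0.764 -0.002]]
(array([19.9, 14.5,  0.4]), array([0.003, 0.   , 0.001]))
```

View pics/w14.png

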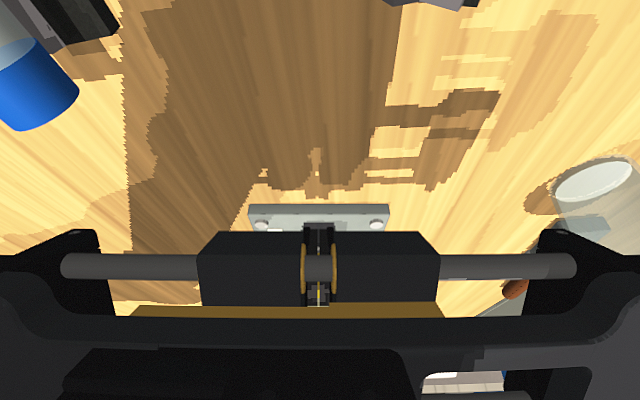

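View pics/s14.png

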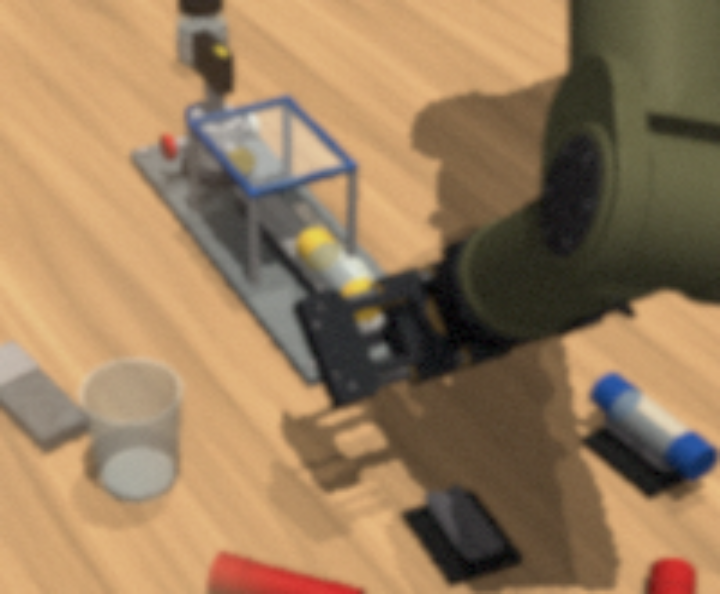

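The shut fingers are behind the tube at axis height, with no contact force. I start the approach and slow push.

Request:
play_rows(
  translation=[
    [1.8,-2.1,0.2],
    [3.8,3.2,0.2],
    [5.3,4.5,0],
    [5.3,4.5,0],
    [3.8,3.2,0],
    [3.8,3.2,0],
    [3.8,3.2,0],
    [3.8,3.2,0],
    [3.8,3.2,0],
    [0,0,0],
  ],
  turn=[
    [0,0,0],
    [0,0,0],
    [0,0,0],
    [0,0,0],
    [0,0,0],
    [0,0,0],
    [0,0,0],
    [0,0,0],
    [0,0,0],
    [0,0,0],
  ],
  fingers=[-1,-1,-1,-1,-1,-1,-1,-1,-1,-1],
)

```text
time: 20.32
position: [0.5525, 0.1361, 0.0518]
tool_rot: [-1.692, 0.874, -1.76]
ft_force: [0.3, 0.3, 0.2]
grip_width: 0.005
```

```bash
cat > st.py <<'E'
from bench import ctrl
from h import *
import sys
s=ctrl.get_state()
R=Ro.from_rotvec(s["tool_rot"]).as_matrix()
print("t",s["time"],"bench mm",(w2b(s["position"])*1000).round(2),"F bench",(RB.T@s["ft_force"]).round(2),"T",s["torque"].round(2),"tooly",(RB.T@R)[:,1].round(3),s["joint_positions"].round(2))
for n in sys.argv[1:]:
    im=ctrl.get_image(n[:-2] if False else n.split(":")[0])
    if n.startswith("scene"): im=cv2.resize(im[150:330,240:440],None,fx=3.6,fy=3.3,interpolation=cv2.INTER_CUBIC)
    cv2.imwrite(f"pics/{n.split(':')[0]}_{n.split(':')[1]}.png",im)
E
python3 st.py scene:15
```

```text
t 20.3167 bench mm [-140.02    0.68   51.76] F bench [-0.3   0.29  0.23] T [ 0.8  -0.18 -0.11] tooly [ 0.645 -0.002 -0.764] [-0.18  0.69 -0.6   1.57  0.8   1.62 -1.09]
```

View pics/scene_15.png

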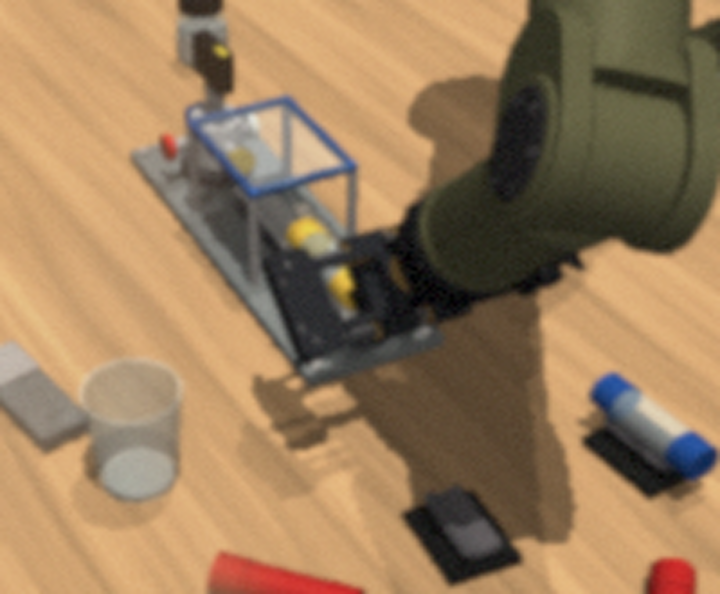

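The tube is moving along (front cap now at (305,232) in the scene crop) with negligible force. I continue.

Request:
play_rows(
  translation=[
    [3.5,5,-0.2],
    [5,5,-0.2],
    [5.35,4.5,0],
    [5.35,4.5,0],
    [5.35,4.5,0],
    [5.35,4.5,0],
    [5.35,4.5,0],
    [5.35,4.5,0],
    [4,3.4,0],
    [2,1.7,0],
  ],
  turn=[
    [0,0,0],
    [0,0,0],
    [0,0,0],
    [0,0,0],
    [0,0,0],
    [0,0,0],
    [0,0,0],
    [0,0,0],
    [0,0,0],
    [0,0,0],
  ],
  fingers=[-1,-1,-1,-1,-1,-1,-1,-1,-1,-1],
)

```text
time: 21.2
position: [0.5468, 0.0735, 0.0495]
tool_rot: [-1.692, 0.875, -1.76]
ft_force: [0.8, 1.6, 0.9]
grip_width: 0.008
```

```bash
python3 st.py scene:16 top:16; python3 - <<'E'
import cv2
im=cv2.imread("pics/top_16.png");cv2.imwrite("pics/top_16c.png",cv2.resize(im[170:258,250:410],None,fx=5,fy=5,interpolation=cv2.INTER_CUBIC))
E
```

```text
t 21.2 bench mm [-7.719e+01  6.000e-02  4.950e+01] F bench [-1.64  0.7   0.92] T [ 0.88 -0.26  0.1 ] tooly [ 0.645 -0.002 -0.764] [-0.09  0.63 -0.59  1.67  0.81  1.55 -1.04]
```

View pics/scene_16.png

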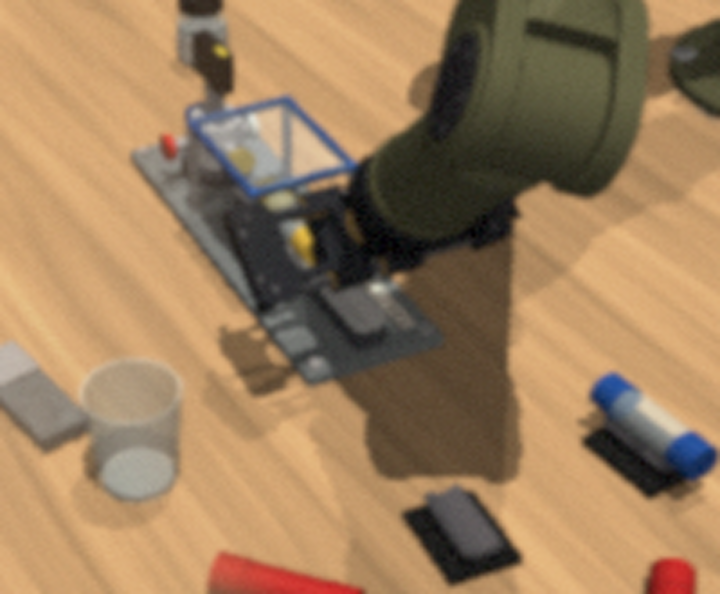

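View pics/top_16c.png

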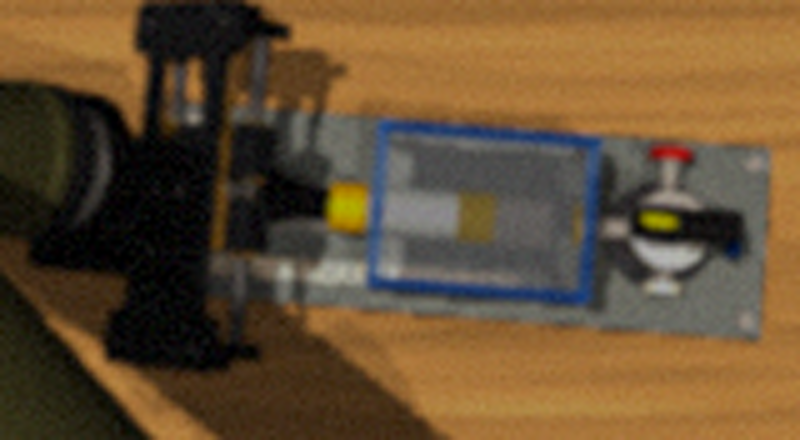

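```bash
python3 - <<'E'
from bench import ctrl
from h import *
T=ctrl.camera_info("top")
f=lambda p:((np.array(p)+.5)/5+[250,170]-.5)
for nm,p,z in (("rear",(329,206),.055),("front",(496,217),.055),("pad",(572,223),.055),("guardnear",(374,210),.106),("guardfar",(597,222),.106)):
    print(nm,(w2b(onz(T,f(p),z))*1000).round(1))
E
```

```text
rear [-69.2   1.7  55. ]
front [22.4  3.3 55. ]
pad [64.2  3.5 55. ]
guardnear [-44.2  -1.4 106. ]
guardfar [ 72.5   2.1 106. ]
```

Top view: tube rear at bench x ≈ -69, front ≈ 21, pad ≈ 66, so about 45 mm remains. I push 34 mm more and then look.

Request:
play_rows(
  translation=[
    [2.3,1.9,0],
    [3,2.6,0],
    [3,2.6,0],
    [3,2.6,0],
    [3,2.6,0],
    [3,2.6,0],
    [3,2.6,0],
    [3,2.6,0],
    [2,1.7,0],
    [0.7,0.6,0],
  ],
  turn=[
    [0,0,0],
    [0,0,0],
    [0,0,0],
    [0,0,0],
    [0,0,0],
    [0,0,0],
    [0,0,0],
    [0,0,0],
    [0,0,0],
    [0,0,0],
  ],
  fingers=[-1,-1,-1,-1,-1,-1,-1,-1,-1,-1],
)

```text
time: 22.13
position: [0.544, 0.04, 0.0491]
tool_rot: [-1.692, 0.874, -1.759]
ft_force: [0.8, 1.1, 0.6]
grip_width: 0.005
```

```bash
python3 st.py scene:17 top:17; python3 - <<'E'
import cv2
im=cv2.imread("pics/top_17.png");cv2.imwrite("pics/top_17c.png",cv2.resize(im[170:258,250:410],None,fx=5,fy=5,interpolation=cv2.INTER_CUBIC))
E
```

```text
t 22.1333 bench mm [-4.349e+01 -3.000e-02  4.912e+01] F bench [-1.13  0.75  0.6 ] T [ 0.99 -0.14  0.  ] tooly [ 0.645 -0.002 -0.765] [-0.04  0.59 -0.58  1.72  0.82  1.51 -1.01]
```

View pics/scene_17.png

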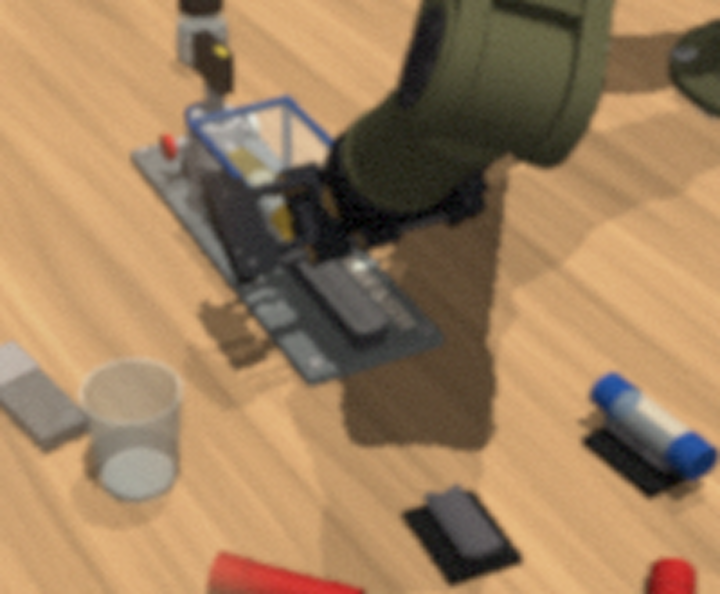

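View pics/top_17c.png

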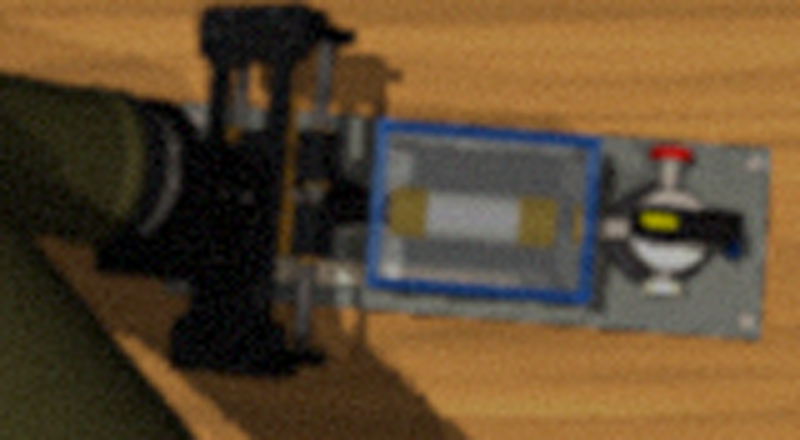

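The tube is under the guard with its front at crop px 557 and the pad at 573, about 9–11 mm apart. I advance gently by 8 mm.

Request:
play_rows(
  translation=[
    [0.8,0.65,0],
    [0.8,0.65,0],
    [0.8,0.65,0],
    [0.8,0.65,0],
    [0.8,0.65,0],
    [0.8,0.65,0],
    [0.8,0.65,0],
    [0.5,0.45,0],
    [0,0,0],
    [0,0,0],
  ],
  turn=[
    [0,0,0],
    [0,0,0],
    [0,0,0],
    [0,0,0],
    [0,0,0],
    [0,0,0],
    [0,0,0],
    [0,0,0],
    [0,0,0],
    [0,0,0],
  ],
  fingers=[-1,-1,-1,-1,-1,-1,-1,-1,-1,-1],
)

```text
time: 23.07
position: [0.5433, 0.0325, 0.0491]
tool_rot: [-1.692, 0.874, -1.759]
ft_force: [-0.2, 1.2, 0.5]
grip_width: 0.01
```

```bash
python3 st.py scene:18 top:18; python3 - <<'E'
import cv2
im=cv2.imread("pics/top_18.png");cv2.imwrite("pics/top_18c.png",cv2.resize(im[190:240,300:400],None,fx=8,fy=8,interpolation=cv2.INTER_CUBIC))
E
```

```text
t 23.0667 bench mm [-36.05  -0.09  49.14] F bench [-1.16 -0.31  0.53] T [ 0.85 -0.23 -0.  ] tooly [ 0.645 -0.001 -0.765] [-0.03  0.59 -0.58  1.73  0.83  1.51 -1.01]
```

View pics/top_18c.png

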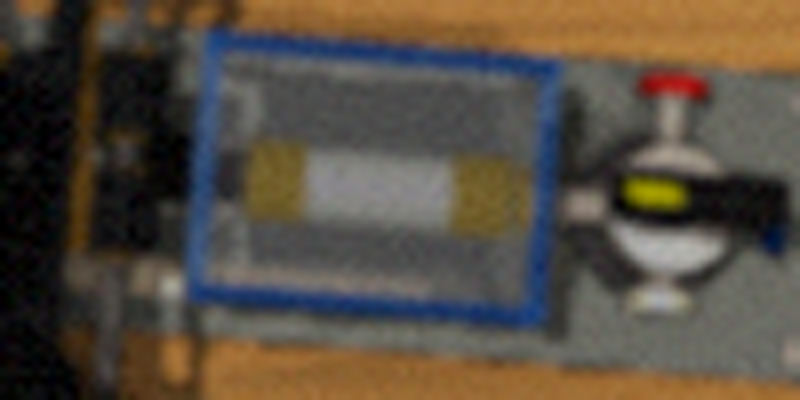

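Request:
play_rows(
  translation=[
    [0.2,0.17,0],
    [0.2,0.17,0],
    [0.2,0.17,0],
    [0.2,0.17,0],
    [0.2,0.17,0],
    [0.2,0.17,0],
    [0.2,0.17,0],
    [0.1,0.1,0],
    [0,0,0],
    [0,0,0],
  ],
  turn=[
    [0,0,0],
    [0,0,0],
    [0,0,0],
    [0,0,0],
    [0,0,0],
    [0,0,0],
    [0,0,0],
    [0,0,0],
    [0,0,0],
    [0,0,0],
  ],
  fingers=[-1,-1,-1,-1,-1,-1,-1,-1,-1,-1],
)

```text
time: 24.0
position: [0.5432, 0.0308, 0.0491]
tool_rot: [-1.692, 0.874, -1.758]
ft_force: [-0.4, 2.0, -0.4]
grip_width: 0.003
```

```bash
python3 st.py
```

```text
t 24.0 bench mm [-34.28  -0.08  49.12] F bench [-1.99 -0.54 -0.38] T [ 0.9  -0.19  0.02] tooly [ 0.644 -0.001 -0.765] [-0.03  0.59 -0.58  1.74  0.83  1.5  -1.01]
```

Request:
play_rows(
  translation=[
    [0.2,0.17,0],
    [0.2,0.17,0],
    [0.2,0.17,0],
    [0.2,0.17,0],
    [0,0,0],
    [0,0,0],
    [0,0,0],
    [0,0,0],
    [0,0,0],
    [0,0,0],
  ],
  turn=[
    [0,0,0],
    [0,0,0],
    [0,0,0],
    [0,0,0],
    [0,0,0],
    [0,0,0],
    [0,0,0],
    [0,0,0],
    [0,0,0],
    [0,0,0],
  ],
  fingers=[-1,-1,-1,-1,-1,-1,-1,-1,-1,-1],
)

```text
time: 24.83
position: [0.5431, 0.0297, 0.0491]
tool_rot: [-1.692, 0.874, -1.759]
ft_force: [0.9, 1.2, 0.1]
grip_width: 0.005
```

```bash
python3 st.py
```

```text
t 24.8333 bench mm [-33.22  -0.05  49.12] F bench [-1.27  0.8   0.13] T [ 0.91 -0.2   0.09] tooly [ 0.644 -0.001 -0.765] [-0.03  0.58 -0.58  1.74  0.83  1.5  -1.  ]
```

Still only sliding friction, so another 1 mm.

Request:
play_rows(
  translation=[
    [0.2,0.17,0],
    [0.2,0.17,0],
    [0.2,0.17,0],
    [0.2,0.17,0],
    [0,0,0],
    [0,0,0],
    [0,0,0],
    [0,0,0],
    [0,0,0],
    [0,0,0],
  ],
  turn=[
    [0,0,0],
    [0,0,0],
    [0,0,0],
    [0,0,0],
    [0,0,0],
    [0,0,0],
    [0,0,0],
    [0,0,0],
    [0,0,0],
    [0,0,0],
  ],
  fingers=[-1,-1,-1,-1,-1,-1,-1,-1,-1,-1],
)

```text
time: 25.67
position: [0.543, 0.0288, 0.0491]
tool_rot: [-1.692, 0.874, -1.758]
ft_force: [-0.2, 1.8, 0.7]
grip_width: 0.004
```

```bash
python3 st.py
```

```text
t 25.6667 bench mm [-32.28  -0.08  49.14] F bench [-1.77 -0.35  0.73] T [ 0.89 -0.19  0.01] tooly [ 0.644 -0.001 -0.765] [-0.03  0.58 -0.58  1.74  0.83  1.5  -1.  ]
```

Request:
play_rows(
  translation=[
    [0.2,0.17,0],
    [0.2,0.17,0],
    [0.2,0.17,0],
    [0.2,0.17,0],
    [0,0,0],
    [0,0,0],
    [0,0,0],
    [0,0,0],
    [0,0,0],
    [0,0,0],
  ],
  turn=[
    [0,0,0],
    [0,0,0],
    [0,0,0],
    [0,0,0],
    [0,0,0],
    [0,0,0],
    [0,0,0],
    [0,0,0],
    [0,0,0],
    [0,0,0],
  ],
  fingers=[-1,-1,-1,-1,-1,-1,-1,-1,-1,-1],
)

```text
time: 26.5
position: [0.543, 0.0278, 0.0491]
tool_rot: [-1.692, 0.874, -1.758]
ft_force: [0.1, 2.1, 0.1]
grip_width: 0.005
```

```bash
python3 st.py top:19;python3 - <<'E'
import cv2
im=cv2.imread("pics/top_19.png");cv2.imwrite("pics/top_19c.png",cv2.resize(im[190:240,300:400],None,fx=8,fy=8,interpolation=cv2.INTER_CUBIC))
E
```

```text
t 26.5 bench mm [-3.130e+01 -3.000e-02  4.912e+01] F bench [-2.06 -0.03  0.05] T [ 1.05 -0.21  0.02] tooly [ 0.644 -0.001 -0.765] [-0.03  0.58 -0.57  1.74  0.83  1.5  -1.  ]
```

View pics/top_19c.png

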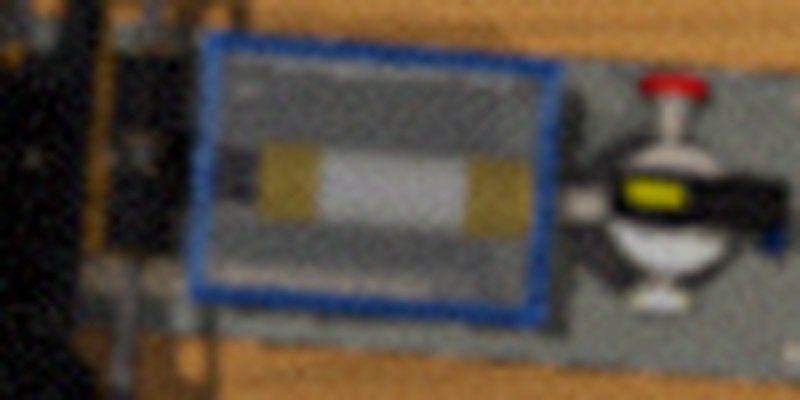

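The tube front has now met the pad visually (crop px ~525). I continue in small steps, watching the force.

Request:
play_rows(
  translation=[
    [0.2,0.17,0],
    [0.2,0.17,0],
    [0.2,0.17,0],
    [0.2,0.17,0],
    [0,0,0],
    [0,0,0],
    [0,0,0],
    [0,0,0],
    [0,0,0],
    [0,0,0],
  ],
  turn=[
    [0,0,0],
    [0,0,0],
    [0,0,0],
    [0,0,0],
    [0,0,0],
    [0,0,0],
    [0,0,0],
    [0,0,0],
    [0,0,0],
    [0,0,0],
  ],
  fingers=[-1,-1,-1,-1,-1,-1,-1,-1,-1,-1],
)

```text
time: 27.38
position: [0.5429, 0.0268, 0.0491]
tool_rot: [-1.692, 0.874, -1.758]
ft_force: [1.0, 4.8, 1.1]
grip_width: 0.009
```

```bash
python3 st.py
```

```text
t 27.3833 bench mm [-3.035e+01 -3.000e-02  4.910e+01] F bench [-4.83  0.57  1.13] T [ 1.35 -0.25  0.  ] tooly [ 0.644 -0.001 -0.765] [-0.02  0.58 -0.57  1.74  0.83  1.5  -1.  ]
```

The pad is giving (Fx -4.8 N). One more millimetre, then hold.

Request:
play_rows(
  translation=[
    [0.2,0.17,0],
    [0.2,0.17,0],
    [0.2,0.17,0],
    [0.2,0.17,0],
    [0,0,0],
    [0,0,0],
    [0,0,0],
    [0,0,0],
    [0,0,0],
    [0,0,0],
  ],
  turn=[
    [0,0,0],
    [0,0,0],
    [0,0,0],
    [0,0,0],
    [0,0,0],
    [0,0,0],
    [0,0,0],
    [0,0,0],
    [0,0,0],
    [0,0,0],
  ],
  fingers=[-1,-1,-1,-1,-1,-1,-1,-1,-1,-1],
)

```text
time: 28.22
position: [0.5429, 0.0262, 0.0491]
tool_rot: [-1.691, 0.874, -1.758]
ft_force: [0.5, 5.6, 0.9]
grip_width: 0.004
```

```bash
python3 st.py
```

```text
t 28.2167 bench mm [-2.973e+01 -4.000e-02  4.907e+01] F bench [-5.61  0.02  0.9 ] T [ 1.48 -0.29  0.06] tooly [ 0.644 -0.001 -0.765] [-0.02  0.58 -0.57  1.74  0.83  1.5  -1.  ]
```

Request:
play_rows(
  translation=[
    [0.2,0.17,0],
    [0.2,0.17,0],
    [0.2,0.17,0],
    [0.2,0.17,0],
    [0,0,0],
    [0,0,0],
    [0,0,0],
    [0,0,0],
    [0,0,0],
    [0,0,0],
  ],
  turn=[
    [0,0,0],
    [0,0,0],
    [0,0,0],
    [0,0,0],
    [0,0,0],
    [0,0,0],
    [0,0,0],
    [0,0,0],
    [0,0,0],
    [0,0,0],
  ],
  fingers=[-1,-1,-1,-1,-1,-1,-1,-1,-1,-1],
)

```text
time: 29.05
position: [0.5429, 0.0258, 0.0491]
tool_rot: [-1.69, 0.874, -1.757]
ft_force: [0.9, 6.2, 0.3]
grip_width: 0.006
```

```bash
python3 st.py top:20 scene:20;python3 - <<'E'
import cv2
im=cv2.imread("pics/top_20.png");cv2.imwrite("pics/top_20c.png",cv2.resize(im[190:240,300:400],None,fx=8,fy=8,interpolation=cv2.INTER_CUBIC))
E
```

```text
t 29.05 bench mm [-2.930e+01  1.000e-02  4.909e+01] F bench [-6.29  0.35  0.33] T [ 1.66 -0.23 -0.01] tooly [ 0.643 -0.    -0.766] [-0.02  0.58 -0.57  1.74  0.83  1.5  -1.  ]
```

View pics/top_20c.png

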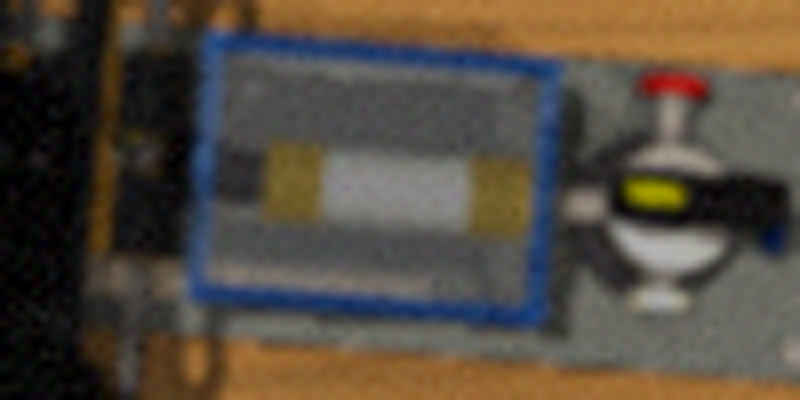

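Pad is in by about 1.8–2 mm (6.3 N less ~1.4 N friction; 1.8 mm past first touch). One last small step for margin, then I back off slowly.

Request:
play_rows(
  translation=[
    [0.2,0.17,0],
    [0.2,0.17,0],
    [0.2,0.17,0],
    [0.2,0.17,0],
    [0,0,0],
    [0,0,0],
    [0,0,0],
    [0,0,0],
    [0,0,0],
    [0,0,0],
  ],
  turn=[
    [0,0,0],
    [0,0,0],
    [0,0,0],
    [0,0,0],
    [0,0,0],
    [0,0,0],
    [0,0,0],
    [0,0,0],
    [0,0,0],
    [0,0,0],
  ],
  fingers=[-1,-1,-1,-1,-1,-1,-1,-1,-1,-1],
)

```text
time: 29.98
position: [0.5428, 0.0254, 0.0491]
tool_rot: [-1.69, 0.874, -1.756]
ft_force: [0.8, 7.7, 2.2]
grip_width: 0.005
```

```bash
python3 st.py
```

```text
t 29.9833 bench mm [-28.87   0.    49.05] F bench [-7.78  0.13  2.21] T [ 1.78 -0.2  -0.07] tooly [ 0.642  0.    -0.767] [-0.02  0.58 -0.58  1.75  0.83  1.49 -1.  ]
```

Request:
play_rows(
  translation=[
    [-0.4,-0.33,0],
    [-0.4,-0.33,0],
    [-0.4,-0.33,0],
    [-0.4,-0.33,0],
    [-0.4,-0.33,0],
    [-0.4,-0.33,0],
    [-0.4,-0.33,0],
    [-0.4,-0.33,0],
    [-0.4,-0.33,0],
    [-0.4,-0.33,0],
  ],
  turn=[
    [0,0,0],
    [0,0,0],
    [0,0,0],
    [0,0,0],
    [0,0,0],
    [0,0,0],
    [0,0,0],
    [0,0,0],
    [0,0,0],
    [0,0,0],
  ],
  fingers=[-1,-1,-1,-1,-1,-1,-1,-1,-1,-1],
)

```text
time: 30.82
position: [0.5429, 0.0277, 0.0491]
tool_rot: [-1.693, 0.874, -1.76]
ft_force: [0.2, 0.2, 0.6]
grip_width: 0.002
```

```bash
python3 st.py
```

```text
t 30.8167 bench mm [-31.19  -0.17  49.1 ] F bench [-0.22  0.18  0.57] T [ 0.82 -0.23  0.01] tooly [ 0.645 -0.002 -0.764] [-0.03  0.58 -0.57  1.74  0.83  1.5  -1.  ]
```

Request:
play_rows(
  translation=[
    [-0.8,-0.65,0],
    [-0.8,-0.65,0],
    [-1.5,-1.3,0],
    [-3,-2.6,0],
    [-5.4,-4.5,0],
    [-5.4,-4.5,0],
    [-5.4,-4.5,0],
    [-5.4,-4.5,0],
    [-5.4,-4.5,0],
    [-5.4,-4.5,0],
  ],
  turn=[
    [0,0,0],
    [0,0,0],
    [0,0,0],
    [0,0,0],
    [0,0,0],
    [0,0,0],
    [0,0,0],
    [0,0,0],
    [0,0,0],
    [0,0,0],
  ],
  fingers=[-1,-1,-1,-1,-1,-1,-1,-1,-1,-1],
)

```text
time: 31.65
position: [0.5473, 0.0797, 0.0488]
tool_rot: [-1.692, 0.874, -1.758]
ft_force: [-0.2, -0.3, 0.0]
grip_width: 0.002
```

```bash
python3 st.py top:21 scene:21;python3 - <<'E'
import cv2
im=cv2.imread("pics/top_21.png");cv2.imwrite("pics/top_21c.png",cv2.resize(im[190:240,300:400],None,fx=8,fy=8,interpolation=cv2.INTER_CUBIC))
E
```

```text
t 31.65 bench mm [-83.4    0.    48.78] F bench [ 0.3  -0.19  0.02] T [ 0.71 -0.25  0.02] tooly [ 0.644 -0.001 -0.765] [-0.1   0.64 -0.59  1.67  0.81  1.56 -1.05]
```

View pics/top_21c.png

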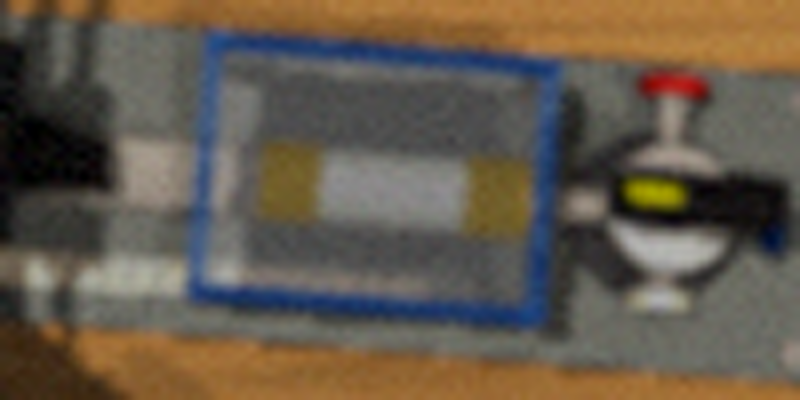

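View pics/scene_21.png

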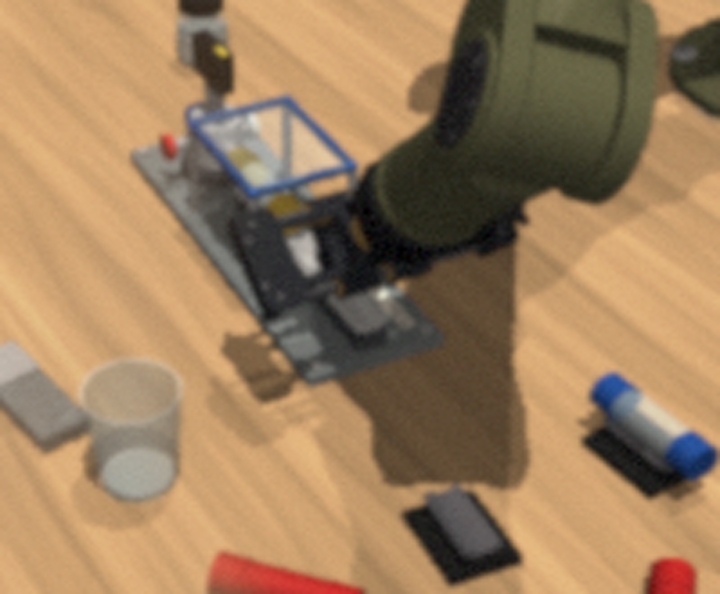

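The tube lies against the stop, its rear edge at crop px 261, the same as at first touch, and the fingers are clear. I settle for one call, take a last check and hand in.

Request:
play_rows(
  translation=[
    [-2,-1.7,0],
    [0,0,0],
    [0,0,0],
    [0,0,0],
    [0,0,0],
    [0,0,0],
    [0,0,0],
    [0,0,0],
    [0,0,0],
    [0,0,0],
  ],
  turn=[
    [0,0,0],
    [0,0,0],
    [0,0,0],
    [0,0,0],
    [0,0,0],
    [0,0,0],
    [0,0,0],
    [0,0,0],
    [0,0,0],
    [0,0,0],
  ],
  fingers=[-1,-1,-1,-1,-1,-1,-1,-1,-1,-1],
)

```text
time: 32.58
position: [0.5474, 0.0813, 0.0489]
tool_rot: [-1.692, 0.874, -1.759]
ft_force: [-0.4, 0.6, 0.4]
grip_width: 0.007
```

```bash
python3 st.py top:22;python3 - <<'E'
from h import *
from bench import ctrl
T=ctrl.camera_info("top")
im=cv2.imread("pics/top_22.png");a=cv2.imread("pics/top_19.png")
cv2.imwrite("pics/top_22c.png",cv2.resize(im[190:240,300:400],None,fx=8,fy=8,interpolation=cv2.INTER_CUBIC))
cv2.imwrite("pics/top_22f.png",im)
f=lambda p:((np.array(p)+.5)/8+[300,190]-.5)
for nm,p in (("rear",(260,183)),("front",(525,200))): print(nm,(w2b(onz(T,f(p),.055))*1000).round(1))
E
```

```text
t 32.5833 bench mm [-8.497e+01  5.000e-02  4.889e+01] F bench [-0.55 -0.43  0.39] T [ 0.79 -0.22 -0.02] tooly [ 0.644 -0.001 -0.765] [-0.1   0.64 -0.59  1.66  0.81  1.56 -1.05]
rear [-23.3   1.1  55. ]
front [67.5  2.8 55. ]
```

View pics/top_22c.png

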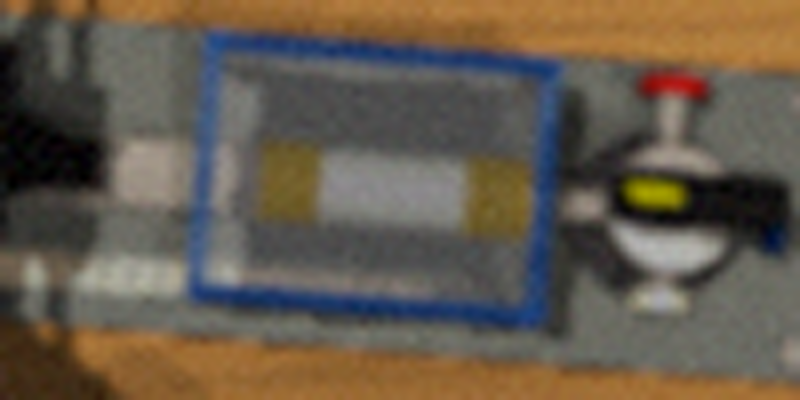

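View pics/top_22f.png

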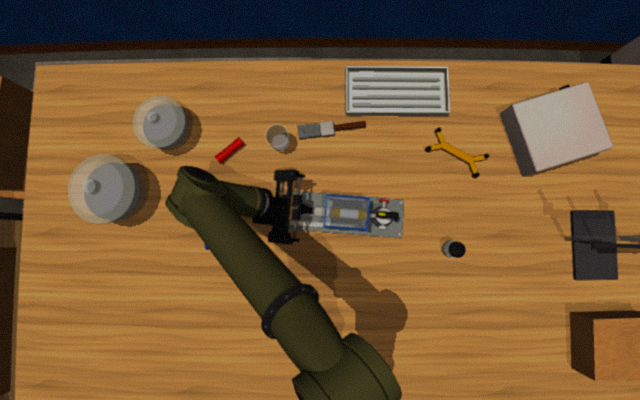

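The tube runs from bench x ≈ -23 to 67 mm, exactly against the stop. The beaker (280,140), brush (332,128), clamp (458,152) and jar (454,249) are where they were. I hand in.

```bash
python3 -c "
from bench import ctrl
print(ctrl.close_job())"
```

```text
the job is handed in; nothing more can be done
None
```

The job is handed in at about 33 s of the 72 s allowed, with the yellow-capped tube lying in the groove against the yellow stop. The hand-in gives no verdict.

- **Turret:** I turned it about 0.78 rad by its handle. The wrist and top views show the yellow stop and the bar in line with the groove. I judged this by eye and from the tool's angle, not by a separate angle measurement.
- **Laying the tube:** I lowered it into the open groove until about 5 N of contact was felt, then released it.
- **Push:** With the fingers shut and leaning 40°, I slid it under the guard. First touch was at TCP x ≈ -31 mm, and I pressed on in small steps to 7.8 N. Force and travel both put the pad's give at about 2–2.5 mm; the pad itself could not be measured directly.
- **Final position:** I backed off slowly. The last top view puts the tube from x ≈ -23 to 67 mm with no gap to the stop, and the fingers about 54 mm clear.
- **Other things:** The beaker, brush, clamp and jar look unmoved. The blue tube was hidden by the arm in the last top view, but sat undisturbed in the last scene view, about a second earlier.
- **Disagreements:** The top and wrist cameras differed by about 2–3 mm on the bench's position, so I used the wrist's. The last top view also puts the tube's y at +1 to +3 mm, which I attribute to that camera offset.

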